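Test three set stones with a sprung tester pen

TASK

Take the tester pen from its fork rest and test the three stones set in the pitch bowls: first the round one, then the square one, then the oblong one. Hold the pen square to each stone's sloping flat top and press the sprung tip gently onto the middle until it is about half way in, keep it there for a second, and never bottom it hard or press hard on a bowl. Then hang the pen upright in its rest again, collar down on both arms, and leave everything else on the bench where it is.

Things in the scene. Friction and masses are not known exactly. Their poses are not given: they have to be found in the camera images.
- tester_tip (a point): End of the tester's brass tip when out (the tester's origin). The tip is sprung along the pen: it starts to move in at 1.3 N, then 0.9 N per mm, and is fully in (7 mm) at 7.6 N. A good reading: 2.5 to 6.5 N for half a second, tip within 5 mm of the stone's middle both ways, pen within 13 degrees of square to it. Over 13 N may crack the stone.
- tester_collar (a point): Centre of the underside of the tester's collar, 90 mm up the pen from the tip end.
- rest_seat (a point): Where the centre of the collar's underside belongs in the fixed fork rest: midway between two level aluminium arms (12 mm wide, gap 20 mm, tops 115 mm above the bench), under the collar. z up; the fork opens to local -x. The arms' front ends, 20 to 26 mm out, have lips 5 mm high; a post 55 mm wide, 4 mm above the arms, starts 36 mm behind. Foot 100 x 85 mm.
- tester: Tester: grey pen, about 80 g, hanging upright, tip down. Origin at the end of the tip, z up the pen. Along z: brass tip 4.4 mm thick to 10 mm, nose, round barrel 14 mm thick from 26 to 90 mm, black collar 28 mm across from 90 to 98 mm, grip 16 mm square (flats face local x and y) from 98 to 162 mm, its top. Hold the grip from above, about 122 mm along z, with some 60 N.
- pitch_round: Pitch bowl with the round stone, 18 mm across: fixed half ball 96 mm wide, black pitch level with its rim. Origin: middle of the pitch, 55 mm up; z square out of pitch and stone, 30 deg off vertical towards local -x (the robot's side, within 50 deg). White flat-topped stone in a silver setting centred on z, its top anywhere 5 to 19 mm along z (unknown, each differs).
- pitch_square: Pitch bowl with the square stone, 17 x 17 mm: fixed half ball 96 mm wide, black pitch level with its rim. Origin: middle of the pitch, 55 mm up; z square out of pitch and stone, 25 deg off vertical towards local -x (the robot's side, within 50 deg). White flat-topped stone in a silver setting centred on z, its top anywhere 5 to 19 mm along z (unknown, each differs).
- pitch_oblong: Pitch bowl with the oblong stone, 13 (x) by 28 (y) mm: fixed half ball 96 mm wide, black pitch level with its rim. Origin: middle of the pitch, 55 mm up; z square out of pitch and stone, 28 deg off vertical towards local -x (the robot's side, within 50 deg). White flat-topped stone in a silver setting centred on z, its top anywhere 5 to 19 mm along z (unknown, each differs).
- spoon: Bystander: steel spoon, 140 mm long, lying on the bench.
- spool: Bystander: wooden spool, 36 mm across, 28 mm high.
- punch: Bystander: dark steel punch, 80 mm long, 12 mm thick, lying.
- dish: Bystander: blue ceramic dish, 60 mm across, 22 mm high.
- mug: Bystander: white jar with an orange lid, 74 mm across, 95 mm high.
- hammer: Bystander: hammer, 220 mm long, lying.

How it is judged:
By the outcome, as a careful person would: the job done as asked, in the order asked, and still so for the second after the job is handed in, with the robot touching nothing.
It also fails if it takes over 72 s, if anything falls off the work surface, if the arm or the gripper's body presses on something with over 40 N, if the wrist force passes 120 N, or if a joint passes its speed limit or range.

ROBOT

A 6-joint arm with a two-finger parallel gripper is mounted at the origin on the work surface. World frame = base frame: x ahead of the robot, y to its left, z up, the work surface at z = 0. Lengths are in m, angles in rad, forces in N, time in s.
With the tool pointing down it reaches from about 0.35 to 0.85 m from the base axis. Payload 8.1 kg.
Tool frame: the origin (TCP) lies on the centre line of the jaws, within the pads' length; the fingertips stand 25 mm ahead of it and the grasp point (between the pads) lies 6 mm ahead of it; z points along the fingers, y is the line along which they close (so a half turn about z gives the same grasp; the last joint's range is limited). The gripper opens to 85 mm and grips with 20 to 120 N. Pads are 22 mm wide; open, the fingers measure 114 mm over their backs; the gripper's body (76 mm by 85 mm) begins 54 mm behind the grasp point. The pads swing forward as they close: fully open they stand 13 mm farther back than shut.
Start: joints at [-1.337, 0.13, 1.488, -0, 1.523, -0.085], TCP at [0.188, -0.57, 0.223] pointing down, gripper open.
Joint ranges: [-2.96, 2.96], [-0.89, 2.26], [0.02, 2.5], [-1.34, 4.48], [0, 2.73], [-2.66, 2.66]. Speed limits (rad/s): [2.39, 2.39, 2.79, 3.14, 3.14, 3.14].

INTERFACE

Orientations are given as a unit quaternion [x, y, z, w].
In Python, from bench import get_state, grab_frame, hand_in, outline_of, landmark_of gives the robot as it stands.
- The arm moves only by the shell command python3 -m creep 'ROWS'. ROWS is JSON, a list of rows, each an object with "grip": the finger opening in mm, from 0 to 85.4; "travel": the shift along the world's x, y, z in mm, a list of three; "twist": the turn, a rotation vector about the world's x, y, z in degrees, a list of three. A call has 1 to 10 rows; each row is the pose to reach, as a shift and turn from the pose commanded when the call began; what a row does not reach only later rows make up. A row lasts 1/8 s, in which the tool goes at most 62.5 mm and 10.7 degrees, less where a joint would pass 70% of its speed; a pose out of reach is approached as far as the arm can. A call with a gripper value outside its range is refused whole. The fingers move at their own pace and stop on an object; the grip force is fixed at half the most. Time passes only in rows, so rows that repeat a pose let the fingers close. It gives the time, the measured TCP pose, the force, the opening and the grip force at its end, in the units of the state.
- get_state(): the state, without advancing time (a new reading comes with each control period).
- grab_frame(name): name is "scene" or "side" or "wrist"; returns a dict with "img" (420x560x3 uint8, blue, green, red), "vertical_fov" (degrees; the focal length in pixels is half the picture's height over the tangent of half this angle, whatever the lens; pixels are square), "cx", "cy" (the principal point, pixels), "R" (3x3) and "t" (3): a world point X has camera coordinates R X + t; the wrist camera has in their place "hand_eye" (4x4, takes a point from camera to tool coordinates, whose origin is the TCP and whose axes are the flange's). Camera axes: x right, y down, z forward; pixel columns grow to the right and rows downward; lengths in m; the calibration is good to about 2 mm. A picture is of the moment at which its call begins: read the wrist's pose just before it. There is no depth.
- hand_in(): hands the job in; it is judged then, once.
Trained networks look in the newest picture that a camera, given by its name, has taken for a name from the list of things; names that differ only in an ending like _2 or _b are one class to them, and where a whole thing is asked for, a point or a joint stands for the part that bears it (a point fixed in the world has none). Each returns a list of dicts, best first, with "conf" (0 to 1); they miss things now and then, are a little off and sometimes report something else, mostly with a low value. They report only what shows in the picture. A call takes as long as a camera call.
- outline_of(name, camera): "mask" (420x560 bool, what is visible of it) and "extent" ([left, top, right, bottom] in pixels, round what is visible of it).
- landmark_of(name, camera): "pixel" ([column, row] in pixels: a listed point, or the origin of a listed thing).
The state is a dict: "clock": time; "joint_pos": joint angles; "dq": joint speeds; "tau": joint torques, N m; "eef_pos": TCP position; "orientation": TCP orientation; "ft_force": force on the tool from outside, world axes, zero at the start; "moment": the same for the moment, N m; "grip_width": opening from 0.0 (shut) to 1.0 (fully open); "grasp_force": force on a finger pad.
Only numpy, scipy, OpenCV 4.12 (cv2) and the standard library are available. Lean on these libraries where they do the work, as an engineer would, in place of code of your own. Each camera call takes 0.05 s, during which the arm holds its last target. There are 200 camera calls.

## Working session

There is one attempt and no reset: what is moved stays moved. The work goes in short steps, Python scripts to look and compute and a shell command to move; the robot and the scene stay as the last step left them, time stands still between calls to the robot, and variables do not carry over. Pictures are saved under pics/ and viewed, at most 13 in all, crops included, and the job is handed in when it is done.

```bash
mkdir -p pics; ls
cat > h.py <<'E'
import numpy as np, cv2
from bench import *
from scipy.spatial.transform import Rotation as Ro
def cam(name):
    s=get_state(); f=grab_frame(name)
    h=f["img"].shape[0]; fl=h/2/np.tan(np.radians(f["vertical_fov"])/2)
    if "hand_eye" in f:
        T=np.eye(4); T[:3,:3]=Ro.from_quat(s["orientation"]).as_matrix(); T[:3,3]=s["eef_pos"]
        M=np.linalg.inv(T@np.array(f["hand_eye"])); R,t=M[:3,:3],M[:3,3]
    else: R,t=np.array(f["R"]),np.array(f["t"])
    K=np.array([[fl,0,f["cx"]],[0,fl,f["cy"]],[0,0,1]])
    return f["img"],K,R,t
def proj(c,X):
    _,K,R,t=c; p=K@(R@np.asarray(X)+t); return p[:2]/p[2]
def ray(c,px):
    _,K,R,t=c; d=R.T@np.linalg.inv(K)@np.array([px[0],px[1],1.]); return -R.T@t,d/np.linalg.norm(d)
def tri(obs):
    A=np.zeros((3,3));b=np.zeros(3);L=[]
    for c,p in obs:
        o,d=ray(c,p);P=np.eye(3)-np.outer(d,d);A+=P;b+=P@o;L.append((o,P))
    X=np.linalg.solve(A,b); return X,[round(1000*float(np.linalg.norm(P@(X-o))),1) for o,P in L]
def atz(c,p,z):
    o,d=ray(c,p); return o+d*(z-o[2])/d[2]
E
python3 - <<'E'
from h import *
print(get_state())
names=["tester_tip","tester_collar","rest_seat","tester","pitch_round","pitch_square","pitch_oblong"]
C={};L={}
for n in ["scene","side","wrist"]:
    C[n]=cam(n); cv2.imwrite(f"pics/{n}0.png",C[n][0])
    print(n,"pos",-C[n][2].T@C[n][3], "axis",C[n][2][2])
    for k in names:
        r=landmark_of(k,n)[:2]; L[k,n]=r
        print(k,[(np.round(x["pixel"],1).tolist(),round(x["conf"],2)) for x in r])
for k in names:
    o=[(C[n],L[k,n][0]["pixel"]) for n in C if L[k,n] and L[k,n][0]["conf"]>.4]
    if len(o)>1: X,e=tri(o); print(k,np.round(X*1000,1),e)
E
```

```text
pics
{'clock': 0.0, 'joint_pos': array([-1.33739803e+00,  1.31162775e-01,  1.48929619e+00, -3.42458555e-06,
        1.52300811e+00, -8.54228273e-02]), 'dq': array([ 0.00134299,  0.00051614, -0.00070751, -0.00192431,  0.00272646,
        0.00094967]), 'tau': array([-6.83418803e-04, -5.69390273e+01, -5.00553668e+01, -3.03683009e-04,
        1.45418869e-02,  1.95795047e-05]), 'eef_pos': array([ 0.18794194, -0.56919973,  0.22233421]), 'orientation': array([ 9.87320574e-01,  1.58736280e-01, -7.09843033e-05, -9.34518532e-04]), 'ft_force': array([-0.24257257, -1.21985466, -0.53614641]), 'moment': array([ 0.05951486,  0.02448674, -0.04657786]), 'grasp_force': 0.0, 'grip_width': 0.9996214023718023}
scene pos [ 0.96280444 -0.35244549  0.94507321] axis [-0.42540518  0.31676947 -0.84775441]
tester_tip [([232.3, 193.3], 0.63)]
tester_collar [([173.9, 222.8], 0.69)]
rest_seat [([174.2, 223.1], 0.66)]
tester [([181.3, 242.4], 0.82)]
pitch_round [([360.3, 130.2], 0.61)]
pitch_square [([336.4, 204.2], 0.78)]
pitch_oblong [([259.6, 224.7], 0.64)]
side pos [0.34656119 0.45598476 0.56879301] axis [ 0.32198761 -0.68417752 -0.6543891 ]
tester_tip [([374.5, 190.4], 0.67)]
tester_collar [([376.7, 158.8], 0.66), ([183.6, 270.9], 0.29)]
rest_seat [([379.3, 158.5], 0.73)]
tester [([374.2, 190.6], 0.71), ([375.0, 192.0], 0.68)]
pitch_round []
pitch_square [([235.0, 269.7], 0.85)]
pitch_oblong [([316.8, 217.9], 0.61)]
wrist pos [ 0.26107897 -0.54561072  0.37438751] axis [-0.28405587 -0.0939862  -0.95419016]
tester_tip []
tester_collar []
rest_seat []
tester []
pitch_round []
pitch_square []
pitch_oblong []
tester_tip [ 437.8 -122.9  120.3] [17.0, 17.0]
tester_collar [ 444.3 -259.7  114.4] [4.9, 4.9]
rest_seat [ 441.7 -260.5  113.8] [1.9, 1.9]
tester [ 441.3 -264.    25.6] [0.9, 0.9]
pitch_square [598.4  85.   55.4] [4.3, 4.3]
pitch_oblong [522.9 -97.3  49.7] [3.0, 3.0]
```

View pics/scene0.png

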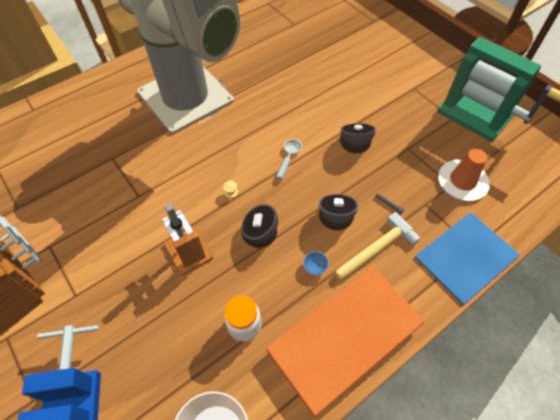

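View pics/side0.png

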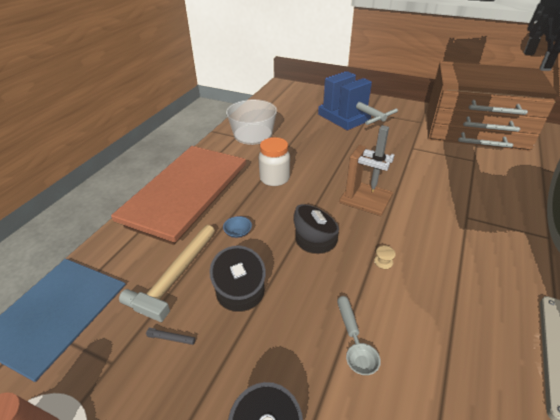

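The scene view shows the pen in the rest at (175,222), with the oblong, square and round bowls at (260,225), (337,208) and (358,133). The side view shows the rest at (377,160), and the round bowl is cut off at the bottom (267,415). I'll take wrist views next, starting with the rest.

```bash
python3 -m creep '[{"grip":85,"travel":[20,30,55],"twist":[0,0,0]},{"grip":85,"travel":[55,70,100],"twist":[0,0,0]},{"grip":85,"travel":[90,110,130],"twist":[0,0,0]},{"grip":85,"travel":[125,155,130],"twist":[0,0,0]},{"grip":85,"travel":[160,200,130],"twist":[0,0,0]},{"grip":85,"travel":[195,245,130],"twist":[0,0,0]},{"grip":85,"travel":[220,285,130],"twist":[0,0,0]},{"grip":85,"travel":[235,310,130],"twist":[0,0,0]},{"grip":85,"travel":[235,310,130],"twist":[0,0,0]},{"grip":85,"travel":[235,310,130],"twist":[0,0,0]}]'
cat > look.py <<'E'
import sys,pickle,os
from h import *
# look.py tag names... : wrist picture + landmarks, stored
tag=sys.argv[1]; D=pickle.load(open("obs.pkl","rb")) if os.path.exists("obs.pkl") else []
c=cam("wrist"); cv2.imwrite(f"pics/{tag}.png",c[0])
for k in sys.argv[2:]:
    r=landmark_of(k,"wrist"); print(k,[(np.round(x["pixel"],1).tolist(),round(x["conf"],2)) for x in r[:2]])
    o=outline_of(k,"wrist"); m=None
    if o: m=o[0]["mask"]; print("  extent",np.round(o[0]["extent"]),round(o[0]["conf"],2))
    if r and r[0]["conf"]>.4: D.append((tag,k,c,r[0]["pixel"],m))
pickle.dump(D,open("obs.pkl","wb"))
for k in sys.argv[2:]:
    ob=[(d[2],d[3]) for d in D if d[1]==k]
    if len(ob)>1: X,e=tri(ob); print(k,np.round(X*1000,1),e)
E
python3 look.py w1 tester_collar rest_seat tester tester_tip pitch_oblong pitch_square pitch_round
```

```text
clock: 2.45
eef_pos: [0.4229, -0.2602, 0.3534]
orientation: [0.987, 0.159, -0.0, 0.0]
ft_force: [-0.9, -0.5, -0.4]
grip_width: 0.997
grasp_force: 0.0
tester_collar [([278.3, 144.6], 0.69), ([276.2, 142.2], 0.54)]
  extent [265. 132. 291. 167.] 0.6
rest_seat [([278.0, 143.8], 0.58)]
  extent [238.  72. 330. 174.] 0.67
tester [([279.0, 131.3], 0.61)]
  extent [263. 132. 295. 168.] 0.97
tester_tip []
  extent [266. 130. 292. 169.] 0.58
pitch_oblong [([156.2, 24.0], 0.7)]
  extent [111.   0. 201.  68.] 0.64
pitch_square []
  extent [240.  73. 328. 174.] 0.51
pitch_round []
```

```bash
python3 -m creep '[{"grip":85,"travel":[-20,40,-10],"twist":[0,0,0]},{"grip":85,"travel":[-40,70,-20],"twist":[0,0,0]},{"grip":85,"travel":[-40,70,-20],"twist":[0,0,0]},{"grip":85,"travel":[-40,70,-20],"twist":[0,0,0]},{"grip":85,"travel":[-40,70,-20],"twist":[0,0,0]}]'
python3 look.py w2 tester_collar rest_seat tester tester_tip pitch_oblong
python3 -m creep '[{"grip":85,"travel":[45,45,0],"twist":[0,0,0]},{"grip":85,"travel":[90,90,0],"twist":[0,0,0]},{"grip":85,"travel":[90,90,0],"twist":[0,0,0]},{"grip":85,"travel":[90,90,0],"twist":[0,0,0]},{"grip":85,"travel":[90,90,0],"twist":[0,0,0]}]'
python3 look.py w3 pitch_oblong pitch_square pitch_round
```

```text
clock: 3.82
eef_pos: [0.3835, -0.1904, 0.3338]
orientation: [0.987, 0.158, 0.0, 0.0]
ft_force: [0.8, 0.2, 0.6]
grip_width: 0.993
grasp_force: 0.0
tester_collar [([358.3, 129.9], 0.59)]
  extent [344. 118. 389. 152.] 0.89
rest_seat [([360.5, 128.4], 0.82)]
  extent [298.  57. 413. 163.] 0.83
tester [([343.5, 121.6], 0.84)]
  extent [349. 117. 392. 153.] 0.91
tester_tip []
  extent [347. 115. 390. 155.] 0.78
pitch_oblong [([226.2, 3.3], 0.91)]
  extent [177.   0. 271.  54.] 0.75
tester_collar [ 444.9 -256.4  113.7] [0.9, 0.9]
rest_seat [ 447.1 -255.3  124.8] [1.0, 1.0]
tester [ 447.2 -257.8   18. ] [0.8, 0.8]
pitch_oblong [519.2 -94.1  63.8] [0.4, 0.4]
clock: 5.0
eef_pos: [0.4725, -0.1006, 0.3335]
orientation: [0.987, 0.158, -0.0, 0.0]
ft_force: [0.3, -0.2, 0.6]
grip_width: 0.997
grasp_force: 0.0
pitch_oblong [([282.8, 116.8], 0.89), ([115.1, 168.4], 0.31)]
  extent [238.  74. 321. 156.] 0.95
pitch_square [([386.2, 207.4], 0.5)]
pitch_round []
pitch_oblong [519.7 -93.9  62.2] [0.7, 0.3, 0.7]
```

View pics/w2.png

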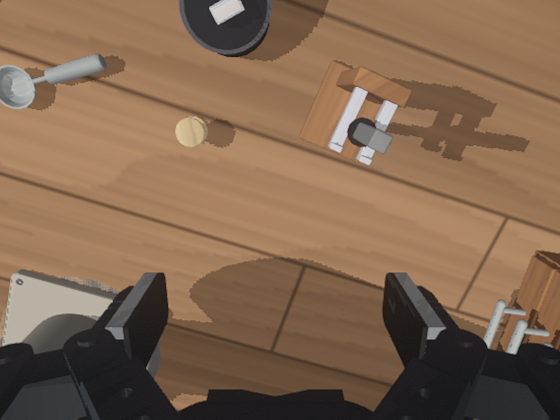

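View pics/w3.png

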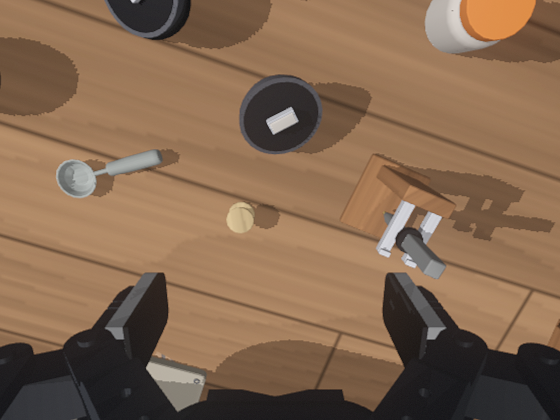

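w2 shows the pen at (368,132) with the fork opening down and left, and the oblong bowl at (226,10). w3 shows the oblong bowl at (282,115), with the square one partly visible at (148,10). Next I'll view the square and round bowls.

```bash
python3 -m creep '[{"grip":85,"travel":[20,50,0],"twist":[0,0,0]},{"grip":85,"travel":[30,100,0],"twist":[0,0,0]},{"grip":85,"travel":[40,150,0],"twist":[0,0,0]},{"grip":85,"travel":[50,180,0],"twist":[0,0,0]},{"grip":85,"travel":[50,180,0],"twist":[0,0,0]},{"grip":85,"travel":[50,180,0],"twist":[0,0,0]},{"grip":85,"travel":[50,180,0],"twist":[0,0,0]}]'
python3 look.py w4 pitch_oblong pitch_square pitch_round
python3 -m creep '[{"grip":85,"travel":[-20,50,0],"twist":[0,0,0]},{"grip":85,"travel":[-40,100,0],"twist":[0,0,0]},{"grip":85,"travel":[-50,110,0],"twist":[0,0,0]},{"grip":85,"travel":[-50,110,0],"twist":[0,0,0]},{"grip":85,"travel":[-50,110,0],"twist":[0,0,0]},{"grip":85,"travel":[-50,110,0],"twist":[0,0,0]}]'
python3 look.py w5 pitch_square pitch_round
python3 -c "
from h import *
c=cam('scene');print(atz(c,[360,130],.055))"
```

```text
clock: 6.22
eef_pos: [0.523, 0.0791, 0.3335]
orientation: [0.987, 0.158, 0.0, 0.0]
ft_force: [0.6, -0.3, -0.3]
grip_width: 0.993
grasp_force: 0.0
pitch_oblong [([408.2, 204.2], 0.96)]
  extent [370. 167. 446. 235.] 0.66
pitch_square [([290.0, 90.7], 0.8), ([405.4, 206.7], 0.67)]
  extent [250.  45. 329. 137.] 0.65
pitch_round [([83.6, 163.2], 0.77)]
  extent [ 49. 122. 128. 202.] 0.95
pitch_oblong [520.  -92.4  54.5] [1.2, 0.9, 2.1, 1.2]
pitch_square [613.4 107.6 916.4] [24.1, 24.1]
clock: 7.32
eef_pos: [0.4736, 0.1891, 0.3333]
orientation: [0.987, 0.158, -0.0, 0.0]
ft_force: [-0.3, 0.8, 0.8]
grip_width: 0.991
grasp_force: 0.0
pitch_square [([397.1, 81.3], 0.65)]
  extent [354.  32. 446. 124.] 0.98
pitch_round [([184.6, 153.6], 0.69)]
  extent [148. 110. 230. 190.] 0.79
pitch_square [572.1 125.2 665.4] [122.2, 27.0, 141.3]
pitch_round [445.6 291.1  49.4] [0.6, 0.6]
[0.45463139 0.28823853 0.055     ]
```

```bash
python3 -m creep '[{"grip":85,"travel":[-20,45,-20],"twist":[0,0,0]},{"grip":85,"travel":[-40,90,-40],"twist":[0,0,0]},{"grip":85,"travel":[-40,90,-40],"twist":[0,0,0]},{"grip":85,"travel":[-40,90,-40],"twist":[0,0,0]},{"grip":85,"travel":[-40,90,-40],"twist":[0,0,0]}]' >/dev/null
python3 look.py w6 pitch_round
python3 -m creep '[{"grip":85,"travel":[40,-40,0],"twist":[0,0,0]},{"grip":85,"travel":[80,-80,0],"twist":[0,0,0]},{"grip":85,"travel":[115,-120,0],"twist":[0,0,0]},{"grip":85,"travel":[130,-165,0],"twist":[0,0,0]},{"grip":85,"travel":[130,-195,0],"twist":[0,0,0]},{"grip":85,"travel":[130,-195,0],"twist":[0,0,0]},{"grip":85,"travel":[130,-195,0],"twist":[0,0,0]},{"grip":85,"travel":[130,-195,0],"twist":[0,0,0]}]'
python3 look.py w7 pitch_square
python3 -m creep '[{"grip":85,"travel":[-15,-50,0],"twist":[0,0,0]},{"grip":85,"travel":[-30,-100,0],"twist":[0,0,0]},{"grip":85,"travel":[-50,-150,0],"twist":[0,0,0]},{"grip":85,"travel":[-70,-190,0],"twist":[0,0,0]},{"grip":85,"travel":[-70,-190,0],"twist":[0,0,0]},{"grip":85,"travel":[-70,-190,0],"twist":[0,0,0]},{"grip":85,"travel":[-70,-190,0],"twist":[0,0,0]}]'
python3 look.py w8 pitch_oblong
cat > fit.py <<'E'
import pickle
from h import *
from scipy.optimize import least_squares
D=[d for d in pickle.load(open("obs.pkl","rb")) if not(d[0]=="w3" and d[1]=="pitch_square") and not(d[1]=="tester_tip")]
S={}
tile=[]
for k,tilt,x0 in [("pitch_round",30,(.446,.291)),("pitch_square",25,(.598,.085)),("pitch_oblong",28,(.520,-.094))]:
    V=[]
    for d in D:
        if d[1]!=k: continue
        c=d[2]; p0=proj(c,[*x0,.055])
        if d[4] is None or not(45<p0[1]<330): continue
        m=d[4].astype(np.uint8)
        ct=max(cv2.findContours(m,0,1)[0],key=cv2.contourArea)
        hull=cv2.convexHull(ct)
        # white stone top: brightest blob inside mask
        g=c[0].min(2).astype(int); mm=cv2.erode(cv2.fillConvexPoly(np.zeros_like(m),hull,1),np.ones((5,5)))
        b=((g>165)&(mm>0)).astype(np.uint8); sc=max(cv2.findContours(b,0,1)[0],key=cv2.contourArea,default=None)
        V.append((d[0],c,hull,sc))
    a=np.linspace(0,2*np.pi,73)
    bottom=np.array([[np.cos(u)*np.sin(v),np.sin(u)*np.sin(v),-np.cos(v)] for u in a[::3] for v in np.linspace(0,np.pi/2,13)])*.048
    def frame(yaw):
        th=np.radians(tilt)
        return Ro.from_euler("z",yaw).as_matrix()@Ro.from_euler("y",-th).as_matrix()
    def res(p):
        X=np.array([p[0],p[1],.055])+(frame(p[2])@bottom.T).T
        r=[]
        for n,c,h,s in V:
            P=cv2.convexHull(np.array([proj(c,x) for x in X],np.float32))
            r+=[cv2.pointPolygonTest(h,(float(q[0]),float(q[1])),True) for q in P[:,0][::2][:20]]
            e=[cv2.pointPolygonTest(P,(float(q[0]),float(q[1])),True) for q in h[:,0]]
            r+=list(np.interp(np.linspace(0,1,40),np.linspace(0,1,len(e)),e)); r+=[0]*(20-len(P[:,0][::2][:20]))
        return np.array(r)
    best=min((least_squares(res,[*x0,y],loss="soft_l1",diff_step=1e-3,x_scale=[.01,.01,.3]) for y in np.arctan2(x0[1],x0[0])+np.radians([-50,-25,0,25,50])),key=lambda s:s.cost)
    p=best.x; F=frame(p[2])
    print(k,"xy",np.round(p[:2]*1000,1),"yaw",round(np.degrees(p[2]),1),"base dir",round(np.degrees(np.arctan2(p[1],p[0])),1),"rms px",round(float(np.sqrt(np.mean(best.fun**2))),2),"views",[v[0] for v in V])
    print("  landmark tri",[np.round(np.array(q)*1000,1) if i==0 else q for i,q in enumerate(tri([(d[2],d[3]) for d in D if d[1]==k]))])
    ob=[]
    for n,c,h,s in V:
        if s is None: continue
        (cx,cy),(w,hh),an=cv2.minAreaRect(s); ob.append((c,(cx,cy)))
        box=cv2.boxPoints(((cx,cy),(w,hh),an)); 
        # edge direction on the stone plane
        o=np.array([*p[:2],.055])+F[:,2]*.012
        E=[]
        for q in box:
            oo,dd=ray(c,q); E.append(F.T@(oo+dd*((o-oo)@F[:,2])/(dd@F[:,2])-o)*1000)
        E=np.array(E); print("  ",n,"blob",np.round([cx,cy,w,hh],1),"sides mm",np.round(np.linalg.norm(E[1]-E[0]),1),np.round(np.linalg.norm(E[2]-E[1]),1),"edge angle in local",np.round(np.degrees(np.arctan2(*(E[1]-E[0])[1::-1]))%90,1),"centre local at h12",np.round(E.mean(0)[:2],1))
    if len(ob)>1:
        X,e=tri(ob); print("  stone top tri",np.round(X*1000,1),e,"local",np.round(F.T@(X-[*p[:2],.055])*1000,1))
    n,c,h,s=V[-1]; im=c[0].copy(); cv2.polylines(im,[cv2.convexHull(np.array([proj(c,x) for x in np.array([*p[:2],.055])+(F@bottom.T).T],np.float32)).astype(int)],1,(0,255,0))
    rim=(F@(np.array([np.cos(a),np.sin(a),0*a])*.048)).T+[*p[:2],.055]
    cv2.polylines(im,[np.array([proj(c,x) for x in rim]).astype(int)],1,(255,255,0))
    if s is not None: cv2.drawContours(im,[s],-1,(0,0,255),1)
    u=proj(c,[*p[:2],.055]).astype(int); x,y=max(u[0]-65,0),max(u[1]-65,0); tile.append(cv2.resize(im[y:y+130,x:x+130],(260,260),interpolation=0))
cv2.imwrite("pics/fit.png",np.hstack(tile))
for k in ["tester_collar","rest_seat","tester"]:
    X,e=tri([(d[2],d[3]) for d in D if d[1]==k]); print(k,np.round(X*1000,1),e)
E
python3 fit.py
```

```text
pitch_round []
  extent [229. 103. 314. 191.] 0.63
pitch_round [445.6 291.1  49.4] [0.6, 0.6]
clock: 9.4
eef_pos: [0.563, 0.0862, 0.2936]
orientation: [0.987, 0.159, 0.0, -0.0]
ft_force: [0.7, 0.7, 0.3]
grip_width: 0.992
grasp_force: 0.0
pitch_square [([280.7, 133.5], 0.57)]
  extent [243.  85. 327. 176.] 0.76
pitch_square [592.1 117.  624.7] [128.3, 8.8, 143.4, 62.0]
clock: 10.42
eef_pos: [0.4935, -0.1036, 0.2934]
orientation: [0.987, 0.16, 0.0, -0.0]
ft_force: [0.2, 0.8, 1.1]
grip_width: 0.992
grasp_force: 0.0
pitch_oblong [([271.6, 136.1], 0.69)]
pitch_oblong [520.2 -92.   54.1] [1.1, 0.8, 2.5, 0.8, 1.5]
pitch_round xy [445.7 290.5] yaw -33.6 base dir 33.1 rms px 0.49 views ['w4', 'w5']
  landmark tri [array([445.6, 291.1,  49.4]), [0.6, 0.6]]
   w4 blob [ 79.3 166.8  19.8  10.6] sides mm 21.7 20.5 edge angle in local 86.0 centre local at h12 [12.2 -2.6]
   w5 blob [182.2 156.2  19.1  12.7] sides mm 20.6 20.4 edge angle in local 2.1 centre local at h12 [ 7.9 -1. ]
  stone top tri [443.7 291.   59.5] [0.2, 0.2] local [ 0.5 -0.7  4.9]
pitch_square xy [596.3  88.9] yaw -36.3 base dir
[... 391 characters left out ...]
le in local 0.1 centre local at h12 [2.7 0.2]
  stone top tri [594.1  90.5  62.4] [0.1, 0.1, 0.1] local [ 0.6 -0.   7.9]
pitch_oblong xy [517.4 -93.1] yaw 46.3 base dir -10.2 rms px 0.86 views ['w3', 'w4']
  landmark tri [array([520.2, -92. ,  54.1]), [1.1, 0.8, 2.5, 0.8, 1.5]]
   w3 blob [281.5 120.3  15.6  28.3] sides mm 30.2 19.7 edge angle in local 88.7 centre local at h12 [5.1 0.2]
   w4 blob [411.1 209.   13.3  28.4] sides mm 31.5 25.4 edge angle in local 88.3 centre local at h12 [9.9 1.8]
  stone top tri [516.3 -94.1  60.4] [0.2, 0.2] local [1.2 0.1 5.4]
tester_collar [ 444.9 -256.4  113.7] [0.9, 0.9]
rest_seat [ 447.1 -255.3  124.8] [1.0, 1.0]
tester [ 447.2 -257.8   18. ] [0.8, 0.8]
```

View pics/fit.png

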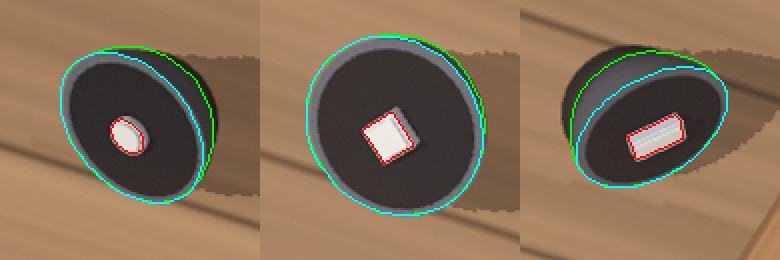

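The round and square rims fit tightly. The oblong mask missed part of the bowl, so I'll refit with a colour mask and a tighter stone threshold, using every close view.

```bash
python3 - <<'E'
import pickle
from h import *
D=pickle.load(open("obs.pkl","rb"))
cams={d[0]:d[2] for d in D}
# w6 had no landmark; rebuild from the saved picture with its commanded pose (w5 pose + (-40,90,-40))
c5=cams["w5"]; d=np.array([-.040,.090,-.040]); cams["w6"]=(cv2.imread("pics/w6.png"),c5[1],c5[2],c5[3]-c5[2]@d)
N=[]
for k,x0,vs in [("pitch_round",(.446,.291),["w4","w5","w6"]),("pitch_square",(.597,.088),["w4","w5","w7"]),("pitch_oblong",(.520,-.093),["w3","w4","w8"])]:
    for v in vs:
        c=cams[v]; im=c[0]; p=proj(c,[*x0,.05]); hsv=cv2.cvtColor(im,cv2.COLOR_BGR2HSV)
        yy,xx=np.mgrid[:420,:560]; near=np.hypot(xx-p[0],yy-p[1])<62
        m=(((hsv[...,1]<75)|(hsv[...,2]<60))&near).astype(np.uint8); m=cv2.morphologyEx(m,cv2.MORPH_OPEN,np.ones((5,5)))
        ct=max(cv2.findContours(m,0,1)[0],key=cv2.contourArea); mm=np.zeros_like(m); cv2.drawContours(mm,[ct],-1,1,-1)
        b=im.min(2)[(mm>0)&(im.min(2)>120)]; print(k,v,cv2.contourArea(ct),np.percentile(b,[10,30,50,70,90]))
        N.append((v,k,c,p,mm>0))
N+= [d for d in D if not d[1].startswith("pitch")]
pickle.dump(N,open("obs2.pkl","wb"))
E
sed -e 's/obs.pkl/obs2.pkl/' -e 's/g>165/g>205/' -e '/landmark tri/d' -e 's/fit.png/fit2.png/' fit.py > fit2.py; python3 fit2.py
```

```text
pitch_round w4 4794.5 [133.  164.6 201.  223.  225. ]
pitch_round w5 4513.5 [144.8 180.  208.  215.  217. ]
pitch_round w6 5584.0 [148.9 191.  210.  211.  212. ]
pitch_square w4 5683.5 [148.4 202.  222.  224.  225. ]
pitch_square w5 6691.5 [167.5 202.5 215.  216.  217. ]
pitch_square w7 6136.5 [133.  199.5 224.  227.  228. ]
pitch_oblong w3 5091.5 [166. 182. 186. 188. 197.]
pitch_oblong w4 4312.0 [158.2 190.  192.  196.  206. ]
pitch_oblong w8 5842.5 [166.2 182.6 187.  189.  198. ]
pitch_round xy [445.8 288.8] yaw -30.9 base dir 32.9 rms px 2.75 views ['w4', 'w5', 'w6']
   w4 blob [ 77.6 166.7  17.    7.4] sides mm 14.9 18.8 edge angle in local 76.0 centre local at h12 [8.2 0.1]
   w5 blob [180.7 156.   16.8  10.1] sides mm 15.5 19.8 edge angle in local 71.6 centre local at h12 [5.  1.7]
   w6 blob [266.  153.5  17.   14. ] sides mm 15.6 19.6 edge angle in local 56.7 centre local at h12 [3.4 2.1]
  stone top tri [443.6 292.2  61.1] [0.2, 0.2, 0.4] local [-0.   1.8  7.1]
pitch_square xy [595.9  88.5] yaw -36.6 base dir 8.4 rms px 0.98 views ['w4', 'w5', 'w7']
   w4 blob [285.4  94.6  
[... 303 characters left out ...]
.8]
  stone top tri [594.   90.5  62. ] [0.1, 0.2, 0.1] local [0.5 0.5 7.5]
pitch_oblong xy [517.4 -93. ] yaw 43.7 base dir -10.2 rms px 1.98 views ['w3', 'w4', 'w8']
   w3 blob [268. 123.   0.   0.] sides mm 0.0 0.0 edge angle in local 0.0 centre local at h12 [ 9.7 14.4]
   w4 blob [401.6 211.2   0.9   5.4] sides mm 6.0 1.7 edge angle in local 5.4 centre local at h12 [13.3 13. ]
   w8 blob [260.5 147.    1.    0. ] sides mm 0.0 1.0 edge angle in local 0.0 centre local at h12 [ 7.3 13. ]
  stone top tri [509.7 -82.   65.5] [1.5, 1.9, 1.7] local [ 6.7 13.3  8.3]
tester_collar [ 444.9 -256.4  113.7] [0.9, 0.9]
rest_seat [ 447.1 -255.3  124.8] [1.0, 1.0]
tester [ 447.2 -257.8   18. ] [0.8, 0.8]
```

View pics/fit2.png

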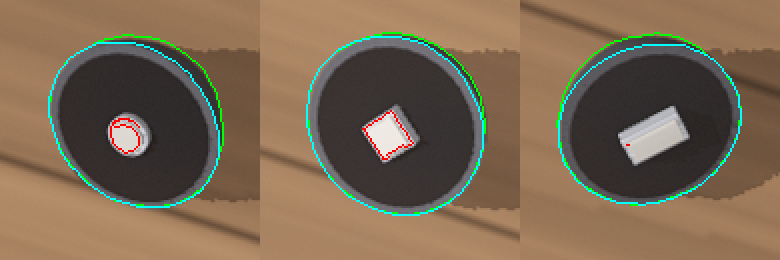

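The round bowl is at (445.5,290) with yaw −32°, the square at (596,89) with yaw −36.5°, and the oblong at (517.5,−93) with yaw about 45°. Next I need the fork and grip yaw from zoomed views.

Run:
```python
from h import *
t=[]
for n,(x,y) in [("w1",(230,75)),("w2",(320,60)),("w3",(360,175))]:
    im=cv2.imread(f"pics/{n}.png")[y:y+120,x:x+100]; t.append(cv2.resize(im,(260,312),interpolation=cv2.INTER_CUBIC) if 0 else cv2.resize(im,None,fx=2.6,fy=4.0 if 0 else 2.6,interpolation=cv2.INTER_CUBIC))
cv2.imwrite("pics/rest.png",np.hstack(t)); print(t[0].shape)
```

```text
(312, 260, 3)
```

View pics/rest.png

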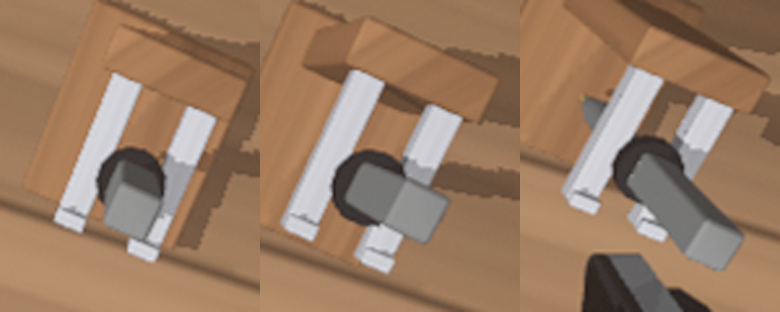

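The zoom shows the grip top in all three views. Its flats look roughly aligned with the fork arms, and the collar sits on both of them.

Run:
```python
import pickle
from h import *
C={d[0]:d[2] for d in pickle.load(open("obs.pkl","rb"))}
O={"w1":(230,75),"w2":(320,60),"w3":(360,175)}
P=lambda v,p:(p[0]/2.6+O[v][0],p[1]/2.6+O[v][1])
X,e=tri([(C["w1"],P("w1",(132,213))),(C["w2"],P("w2",(155,212))),(C["w3"],P("w3",(195,243)))]); print("top",np.round(X*1000,1),e)
def yaw(v,a,b,z):
    A=atz(C[v],P(v,a),z);B=atz(C[v],P(v,b),z); d=A-B; return np.round(A*1000,1)[:2],np.round(B*1000,1)[:2],round(np.degrees(np.arctan2(d[1],d[0])),1),round(np.linalg.norm(d)*1000,1)
print("arm w1",yaw("w1",(112,78),(57,212),.115))
print("arm w2L",yaw("w2",(87,73),(23,222),.115)); print("arm w2R",yaw("w2",(203,115),(133,265),.115))
print("arm w3L",yaw("w3",(110,68),(44,192),.115))
print("grip w1",yaw("w1",(104,228),(153,238),.187)); print("grip w2",yaw("w2",(142,180),(122,227),.187), yaw("w2",(188,195),(170,243),.187),yaw("w2",(122,227),(170,243),.187))
print("grip w3",yaw("w3",(222,237),(198,270),.187))
# collar in the fixed views
for v in ("scene","side"):
    c=cam(v)
    for k in ("tester","tester_collar"):
        o=outline_of(k,v); print(v,k,o[0]["extent"] if o else None)
    for z in (0.025,.115,.187): print(v,z,np.round(proj(c,[.445,-.257,z]),1))
```

```text
top [ 444.8 -258.5  185.5] [0.5, 0.3, 0.8]
arm w1 (array([ 480.4, -239.2]), array([ 423.8, -234.5]), np.float64(-4.8), np.float64(56.8))
arm w2L (array([ 480.5, -236.7]), array([ 422.6, -233.7]), np.float64(-3.0), np.float64(57.9))
arm w2R (array([ 480.1, -282.7]), array([ 420.4, -279.8]), np.float64(-2.8), np.float64(59.8))
arm w3L (array([ 481.4, -236.3]), array([ 423.6, -232.3]), np.float64(-4.0), np.float64(57.9))
grip w1 (array([ 436.9, -251.1]), array([ 438.8, -267.5]), np.float64(96.6), np.float64(16.6))
grip w2 (array([ 452.3, -250.3]), array([ 437.3, -249.9]), np.float64(-1.2), np.float64(15.0)) (array([ 452.5, -265.3]), array([ 437.3, -265.9]), np.float64(2.3), np.float64(15.2)) (array([ 437.3, -249.9]), array([ 437.3, -265.9]), np.float64(90.2), np.float64(15.9))
grip w3 (array([ 450.9, -265.7]), array([ 437. , -263.4]), np.float64(-9.4), np.float64(14.1))
scene tester [161.5, 203.8, 184.8, 238.1]
scene tester_collar None
scene 0.025 [185.  242.2]
scene 0.115 [177.  223.5]
scene 0.187 [169.5 206.2]
side tester [372.3, 124.0, 389.1, 186.9]
side tester_collar [371.7, 128.8, 387.9, 187.5]
side 0.025 [372.1 192. ]
side 0.115 [378.3 158.2]
side 0.187 [384.  127.3]
```

The seat and pen axis are at about (445,−258.2), with fork yaw −3.5°. I'll move above the pen.

```bash
python3 -m creep '[{"grip":85,"travel":[-15,-45,0],"twist":[0,0,-7]},{"grip":85,"travel":[-30,-95,0],"twist":[0,0,-14]},{"grip":85,"travel":[-42,-140,0],"twist":[0,0,-21.9]},{"grip":85,"travel":[-48.5,-154.6,0],"twist":[0,0,-21.9]},{"grip":85,"travel":[-48.5,-154.6,0],"twist":[0,0,-21.9]},{"grip":85,"travel":[-48.5,-154.6,0],"twist":[0,0,-21.9]},{"grip":85,"travel":[-48.5,-154.6,0],"twist":[0,0,-21.9]}]'
python3 -c "
from h import *
s=get_state();print(s['eef_pos'],Ro.from_quat(s['orientation']).as_matrix().round(3),s['joint_pos'].round(2))"; python3 look.py w9 tester tester_collar rest_seat
```

```text
clock: 11.75
eef_pos: [0.4451, -0.2582, 0.2935]
orientation: [1.0, -0.031, 0.0, -0.0]
ft_force: [1.0, 1.1, -0.4]
grip_width: 0.995
grasp_force: 0.0
[ 0.44511255 -0.25821752  0.29349921] [[ 0.998 -0.061  0.   ]
 [-0.061 -0.998  0.   ]
 [ 0.    -0.    -1.   ]] [-0.63 -0.12  1.61  0.    1.65  1.01]
tester [([275.5, 160.0], 0.6)]
  extent [260. 156. 290. 213.] 0.71
tester_collar [([274.2, 179.4], 0.67)]
  extent [257. 158. 290. 210.] 0.85
rest_seat [([275.6, 177.6], 0.72)]
  extent [240. 100. 316. 207.] 0.96
tester [ 446.7 -257.6   24.4] [1.9, 0.6, 2.1]
tester_collar [ 444.6 -256.6  114.8] [0.4, 1.4, 1.0]
rest_seat [ 446.4 -257.1  117.4] [1.4, 1.5, 1.6]
```

```bash
python3 -m creep '[{"grip":85,"travel":[0,0.5,-40],"twist":[0,0,0]},{"grip":85,"travel":[0.2,0.5,-85],"twist":[0,0,0]},{"grip":85,"travel":[0.2,0.5,-120],"twist":[0,0,0]},{"grip":85,"travel":[0.2,0.5,-138.5],"twist":[0,0,0]},{"grip":85,"travel":[0.2,0.5,-138.5],"twist":[0,0,0]},{"grip":85,"travel":[0.2,0.5,-138.5],"twist":[0,0,0]},{"grip":40,"travel":[0.2,0.5,-138.5],"twist":[0,0,0]},{"grip":25,"travel":[0.2,0.5,-138.5],"twist":[0,0,0]},{"grip":20,"travel":[0.2,0.5,-138.5],"twist":[0,0,0]},{"grip":20,"travel":[0.2,0.5,-138.5],"twist":[0,0,0]}]'
python3 -m creep '[{"grip":10,"travel":[0,0,0],"twist":[0,0,0]},{"grip":10,"travel":[0,0,0],"twist":[0,0,0]},{"grip":10,"travel":[0,0,0],"twist":[0,0,0]},{"grip":10,"travel":[0,0,0],"twist":[0,0,0]},{"grip":10,"travel":[0,0,0],"twist":[0,0,0]}]'
```

```text
clock: 13.35
eef_pos: [0.4448, -0.2589, 0.155]
orientation: [0.999, -0.032, 0.0, 0.0]
ft_force: [0.1, -0.2, -0.3]
grip_width: 0.236
grasp_force: 0.0
clock: 13.98
eef_pos: [0.4449, -0.2588, 0.1551]
orientation: [0.999, -0.032, 0.0, 0.0]
ft_force: [-1.4, 1.4, 4.9]
grip_width: 0.177
grasp_force: 58.9
```

Gripped at 59 N. I'll lift straight up, then check the pen in the two fixed cameras.

```bash
python3 -m creep '[{"grip":10,"travel":[0,0,15],"twist":[0,0,0]},{"grip":10,"travel":[0,0,45],"twist":[0,0,0]},{"grip":10,"travel":[0,0,85],"twist":[0,0,0]},{"grip":10,"travel":[0,0,120],"twist":[0,0,0]},{"grip":10,"travel":[0,0,135],"twist":[0,0,0]},{"grip":10,"travel":[0,0,135],"twist":[0,0,0]},{"grip":10,"travel":[0,0,135],"twist":[0,0,0]}]'
python3 - <<'E'
from h import *
s=get_state(); R=Ro.from_quat(s["orientation"]).as_matrix(); p=s["eef_pos"]; print(p,s["ft_force"],s["grasp_force"])
T={}
for v in ("scene","side"):
    c=cam(v); cv2.imwrite(f"pics/{v}1.png",c[0])
    for k in ("tester_tip","tester_collar","rest_seat"):
        r=landmark_of(k,v); print(v,k,[(np.round(x["pixel"],1).tolist(),round(x["conf"],2)) for x in r[:2]])
        if r: T.setdefault(k,[]).append((c,r[0]["pixel"]))
    print(" expected tip",np.round(proj(c,p+R@[0,0,.128]),1),"collar",np.round(proj(c,p+R@[0,0,.038]),1))
for k in T:
    if len(T[k])>1: X,e=tri(T[k]); print(k,np.round(X*1000,1),e,"in tool",np.round(R.T@(X-p)*1000,1))
E
```

```text
clock: 14.85
eef_pos: [0.4442, -0.2585, 0.288]
orientation: [0.999, -0.032, -0.001, -0.001]
ft_force: [0.4, -0.1, -1.4]
grip_width: 0.167
grasp_force: 58.6
[ 0.44416848 -0.25847696  0.28800861] [ 0.35620617 -0.12668087 -1.39105597] 58.62354040145874
scene tester_tip [([388.1, 206.3], 0.53)]
scene tester_collar [([160.0, 189.5], 0.61), ([293.5, 160.3], 0.53)]
scene rest_seat [([174.5, 226.5], 0.75)]
 expected tip [171.6 212.9] collar [161.3 189.1]
side tester_tip [([383.0, 138.1], 0.9)]
side tester_collar [([390.9, 97.4], 0.75)]
side rest_seat [([380.3, 156.1], 0.95)]
 expected tip [382.5 139.1] collar [390.1  96.8]
tester_tip [572.7  26.5 272.8] [170.0, 170.0] in tool [ 110.3 -292.5   15.4]
tester_collar [ 442.6 -260.5  248.4] [0.3, 0.3] in tool [-1.4  2.2 39.6]
rest_seat [ 445.  -265.8  113.7] [2.3, 2.3] in tool [  1.7   7.5 174.3]
```

The pen hangs straight in the gripper. I'll swing high to the round bowl, turning the wrist on the way to keep joint 6 away from its limit.

```bash
python3 -m creep '[{"grip":10,"travel":[-5,50,0],"twist":[0,0,4]},{"grip":10,"travel":[-10,110,0],"twist":[0,0,9]},{"grip":10,"travel":[-20,170,0],"twist":[0,0,14]},{"grip":10,"travel":[-25,230,0],"twist":[0,0,19]},{"grip":10,"travel":[-35,290,0],"twist":[0,0,24]},{"grip":10,"travel":[-40,350,0],"twist":[0,0,29]},{"grip":10,"travel":[-50,410,0],"twist":[0,0,34]},{"grip":10,"travel":[-55,470,0],"twist":[0,0,39]},{"grip":10,"travel":[-65,530,0],"twist":[0,0,43]},{"grip":10,"travel":[-70,575,0],"twist":[0,0,43]}]'
cat > goal.py <<'E'
import sys
from h import *
B={"round":((445.5,290.5),-32,30),"square":((596,88.7),-36.5,25),"oblong":((518,-93),45,28)}
L=130.
def nrm(k):
    (x,y),yw,t=B[k]; return np.array([x,y,55.]),Ro.from_euler("zy",[yw,-t],degrees=True).as_matrix()
if __name__=="__main__":
    k,h=sys.argv[1],float(sys.argv[2]); o,F=nrm(k); n=F[:,2]
    s=get_state(); p=s["eef_pos"]*1000; R=Ro.from_quat(s["orientation"]); up=-R.as_matrix()[:,2]
    tip=p-up*L; print("tip local",np.round(F.T@(tip-o),1),"tilt err",round(np.degrees(np.arccos(min(1,up@n))),2),"tcp",p.round(1),"f.n",round(float(s["ft_force"]@n),2),"f",s["ft_force"].round(1),"grip",round(s["grasp_force"],1),"j",s["joint_pos"].round(2))
    ax=np.cross(up,n); ang=np.degrees(np.arcsin(min(1,np.linalg.norm(ax)))); 
    print("travel",np.round(o+n*(h+L)-p,1),"twist",np.round(ax/(np.linalg.norm(ax)+1e-9)*ang,1),"n",n.round(3))
E
python3 goal.py round 35
```

```text
clock: 16.5
eef_pos: [0.3738, 0.3186, 0.29]
orientation: [0.941, 0.338, 0.0, -0.0]
ft_force: [0.7, -0.8, -0.8]
grip_width: 0.174
grasp_force: 58.8
tip local [-23.   18.8 126.7] tilt err 29.98 tcp [373.8 318.6 290. ] f.n -1.08 f [ 0.7 -0.8 -0.8] grip 58.8 j [ 0.6  -0.19  1.68  0.    1.65  1.48]
travel [-10.8 -28.1 -92.1] twist [ -0. -30.  -0.] n [-0.5    0.     0.866]
```

```bash
sed -i 's/"zy"/"ZY"/' goal.py; python3 goal.py round 35
```

```text
tip local [-13.  -14.1 128.7] tilt err 30.0 tcp [373.8 318.6 290. ] f.n -1.25 f [ 0.7 -0.8 -0.8] grip 58.8 j [ 0.6  -0.19  1.68  0.    1.65  1.48]
travel [  1.7  15.7 -92.1] twist [-15.9 -25.4  -0. ] n [-0.424  0.265  0.866]
```

```bash
python3 -m creep '[{"grip":10,"travel":[0,5,-10],"twist":[-5,-8,0]},{"grip":10,"travel":[1,10,-25],"twist":[-10,-16,0]},{"grip":10,"travel":[1.7,15.7,-45],"twist":[-15.9,-25.4,0]},{"grip":10,"travel":[1.7,15.7,-65],"twist":[-15.9,-25.4,0]},{"grip":10,"travel":[1.7,15.7,-82],"twist":[-15.9,-25.4,0]},{"grip":10,"travel":[1.7,15.7,-92],"twist":[-15.9,-25.4,0]},{"grip":10,"travel":[1.7,15.7,-92],"twist":[-15.9,-25.4,0]},{"grip":10,"travel":[1.7,15.7,-92],"twist":[-15.9,-25.4,0]}]'
python3 goal.py round 35
python3 - <<'E'
from h import *
t=[]
for v in ("scene","wrist"):
    c=cam(v); cv2.imwrite(f"pics/{v}2.png",c[0]); r=landmark_of("tester_tip",v); print(v,[(np.round(x["pixel"],1).tolist(),round(x["conf"],2)) for x in r[:2]])
    s=get_state(); R=Ro.from_quat(s["orientation"]).as_matrix(); u=proj(c,s["eef_pos"]+R@[0,0,.13]); print("exp",u.round(1))
    x,y=int(np.clip(u[0]-50,0,460)),int(np.clip(u[1]-50,0,320)); t.append(cv2.resize(c[0][y:y+100,x:x+100],(390,390),interpolation=cv2.INTER_CUBIC)); print("crop",x,y)
cv2.imwrite("pics/tip2.png",np.hstack(t))
E
```

```text
clock: 17.5
eef_pos: [0.3775, 0.3316, 0.199]
orientation: [0.91, 0.324, 0.161, 0.203]
ft_force: [-0.0, -0.1, -0.3]
grip_width: 0.172
grasp_force: 58.9
tip local [ 3.1 -1.1 34.4] tilt err 0.05 tcp [377.5 331.6 199. ] f.n -0.3 f [-0.  -0.1 -0.3] grip 58.9 j [ 0.99 -0.14  1.9  -0.53  1.4   1.97]
travel [-2.   2.6 -1.1] twist [-0. -0. -0.] n [-0.424  0.265  0.866]
scene [([360.7, 118.6], 0.78)]
exp [358.6 115.4]
crop 308 65
wrist [([271.8, 194.0], 0.56)]
exp [274.  192.4]
crop 224 142
```

View pics/tip2.png

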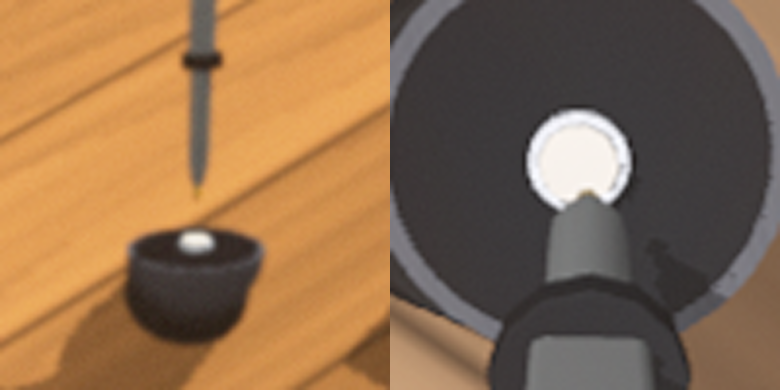

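The scene crop shows the tip hanging over the round stone. The wrist crop shows the stone centre at about (272,183) and the tip at (274.5,191). I'll work out the lateral offset from the stone blob in the wrist camera.

```bash
cat > lat.py <<'E'
import sys
from h import *
import goal
# lateral offset of stone centre from the pen axis, seen by the wrist camera; arg: bowl
k=sys.argv[1]; o,F=goal.nrm(k)
s=get_state(); f=grab_frame("wrist"); im=f["img"]; H=np.array(f["hand_eye"]); fl=210/np.tan(np.radians(f["vertical_fov"])/2)
R=Ro.from_quat(s["orientation"]).as_matrix(); p=s["eef_pos"]*1000
c=(im,np.array([[fl,0,f["cx"]],[0,fl,f["cy"]],[0,0,1]]),H[:3,:3].T,-H[:3,:3].T@H[:3,3])
u=proj(c,[0,0,.150]); g=im.min(2); yy,xx=np.mgrid[:420,:560]; hsv=cv2.cvtColor(im,cv2.COLOR_BGR2HSV)
m=((g>int(sys.argv[2]) if len(sys.argv)>2 else g>150)&(hsv[...,1]<60)&(np.hypot(xx-u[0],yy-u[1])<45)).astype(np.uint8)
ct=max(cv2.findContours(m,0,1)[0],key=cv2.contourArea); hull=cv2.convexHull(ct); M=cv2.moments(hull); q=np.array([M["m10"]/M["m00"],M["m01"]/M["m00"]])
if k=="round": q=np.array(cv2.minEnclosingCircle(hull)[0])
print("axis px",u.round(1),"stone",q.round(1),"rect",np.round(np.array(cv2.minAreaRect(hull)[1]),1))
tiph=(F.T@(p+R@[0,0,goal.L]-o))[2]
for h in (5,8,12,19):
    z=(goal.L+tiph-h)/1000; oo,d=ray(c,q); P=oo+d*(z-oo[2])/d[2]; w=R@np.array([P[0],P[1],0])*1000
    print("h",h,"stone minus axis, world",w.round(1),"bowl-local",(F.T@w).round(1)[:2], "size",np.round(np.array(cv2.minAreaRect(hull)[1])/fl*np.linalg.norm(z-H[2,3])*1000,1))
E
python3 lat.py round; python3 goal.py round 35 | head -1
```

```text
axis px [274.6 185.8] stone [272.4 182.9] rect [24. 25.]
h 5 stone minus axis, world [-0.9  1.5 -0.9] bowl-local [-1.8  0.8] size [20.  20.8]
h 8 stone minus axis, world [-0.3  1.9 -0.7] bowl-local [-1.5  1.5] size [19.8 20.6]
h 12 stone minus axis, world [ 0.4  2.6 -0.6] bowl-local [-1.2  2.4] size [19.5 20.3]
h 19 stone minus axis, world [ 1.7  3.7 -0.3] bowl-local [-0.6  4. ] size [19.1 19.8]
tip local [ 2.1 -1.2 34.4] tilt err 0.04 tcp [376.7 332.  198.5] f.n -0.04 f [ 0.1  0.1 -0. ] grip 58.9 j [ 0.99 -0.14  1.9  -0.53  1.4   1.97]
```

```bash
python3 -m creep '[{"grip":10,"travel":[2,0,-5],"twist":[0,0,0]},{"grip":10,"travel":[5.3,-2,-12.9],"twist":[0,0,0]},{"grip":10,"travel":[5.3,-2,-12.9],"twist":[0,0,0]},{"grip":10,"travel":[5.3,-2,-12.9],"twist":[0,0,0]},{"grip":10,"travel":[5.3,-2,-12.9],"twist":[0,0,0]}]' >/dev/null; python3 goal.py round 35|head -1
python3 -m creep '[{"grip":10,"travel":[0.6,-0.4,-1.3],"twist":[0,0,0]},{"grip":10,"travel":[1.3,-0.8,-2.6],"twist":[0,0,0]},{"grip":10,"travel":[1.3,-0.8,-2.6],"twist":[0,0,0]},{"grip":10,"travel":[1.3,-0.8,-2.6],"twist":[0,0,0]}]' >/dev/null; python3 goal.py round 35|head -1
```

```text
tip local [ 0.1 -0.3 20.2] tilt err 0.03 tcp [381.8 330.  185.2] f.n -0.86 f [-0.1 -0.1 -1. ] grip 58.9 j [ 0.98 -0.13  1.91 -0.53  1.37  1.98]
tip local [ 0.1 -0.4 17. ] tilt err 0.04 tcp [383.1 329.  182.4] f.n -0.74 f [ 0.1 -0.  -0.8] grip 58.9 j [ 0.98 -0.13  1.91 -0.53  1.37  1.98]
```

```bash
for i in 1; do python3 -m creep '[{"grip":10,"travel":[0.6,-0.4,-1.3],"twist":[0,0,0]},{"grip":10,"travel":[1.3,-0.8,-2.6],"twist":[0,0,0]},{"grip":10,"travel":[1.3,-0.8,-2.6],"twist":[0,0,0]}]' >/dev/null; done; python3 goal.py round 35|head -1
python3 -m creep '[{"grip":10,"travel":[0.6,-0.4,-1.3],"twist":[0,0,0]},{"grip":10,"travel":[1.3,-0.8,-2.6],"twist":[0,0,0]},{"grip":10,"travel":[1.3,-0.8,-2.6],"twist":[0,0,0]}]' >/dev/null; python3 goal.py round 35|head -1
```

```text
tip local [ 0.  -0.6 13.8] tilt err 0.06 tcp [384.3 328.1 179.6] f.n -1.08 f [ 0.1 -0.2 -1.1] grip 58.9 j [ 0.98 -0.12  1.92 -0.54  1.36  1.98]
tip local [ 0.1 -0.6 10.8] tilt err 0.05 tcp [385.7 327.3 177. ] f.n -0.25 f [ 0.3 -0.5 -0. ] grip 58.9 j [ 0.97 -0.12  1.92 -0.54  1.36  1.98]
```

```bash
python3 -m creep '[{"grip":10,"travel":[0.4,-0.3,-0.9],"twist":[0,0,0]},{"grip":10,"travel":[0.8,-0.5,-1.7],"twist":[0,0,0]},{"grip":10,"travel":[0.8,-0.5,-1.7],"twist":[0,0,0]},{"grip":10,"travel":[0.8,-0.5,-1.7],"twist":[0,0,0]}]' >/dev/null; python3 goal.py round 35|head -1
```

```text
tip local [ 0.1 -0.4  9.1] tilt err 0.04 tcp [386.5 327.  175.5] f.n -0.39 f [-0.   0.4 -0.6] grip 58.9 j [ 0.97 -0.12  1.92 -0.54  1.35  1.98]
```

```bash
python3 -m creep '[{"grip":10,"travel":[0.4,-0.3,-0.9],"twist":[0,0,0]},{"grip":10,"travel":[0.8,-0.5,-1.7],"twist":[0,0,0]},{"grip":10,"travel":[0.8,-0.5,-1.7],"twist":[0,0,0]},{"grip":10,"travel":[0.8,-0.5,-1.7],"twist":[0,0,0]}]' >/dev/null; python3 goal.py round 35|head -1; python3 lat.py round|head -2
python3 -m creep '[{"grip":10,"travel":[0.4,-0.3,-0.9],"twist":[0,0,0]},{"grip":10,"travel":[0.8,-0.5,-1.7],"twist":[0,0,0]},{"grip":10,"travel":[0.8,-0.5,-1.7],"twist":[0,0,0]},{"grip":10,"travel":[0.8,-0.5,-1.7],"twist":[0,0,0]}]' >/dev/null; python3 goal.py round 35|head -1
```

```text
tip local [ 0.1 -0.5  7.1] tilt err 0.04 tcp [387.3 326.4 173.8] f.n -0.05 f [-0.4  0.3 -0.3] grip 58.9 j [ 0.97 -0.12  1.92 -0.54  1.35  1.98]
axis px [274.6 185.8] stone [275.1 190.9] rect [23. 28.]
h 5 stone minus axis, world [0.5 0.  0.3] bowl-local [0.5 0.3] size [17.4 21.2]
tip local [ 0.1 -0.2  5.3] tilt err 0.04 tcp [388.1 326.1 172.3] f.n 1.15 f [-1.1  0.7  0.6] grip 59.1 j [ 0.97 -0.12  1.92 -0.54  1.34  1.98]
```

Contact now, at about 1.9 N over the baseline. I'll go 2.5 mm further and hold.

```bash
python3 -m creep '[{"grip":10,"travel":[0.5,-0.3,-1.1],"twist":[0,0,0]},{"grip":10,"travel":[1.1,-0.7,-2.2],"twist":[0,0,0]},{"grip":10,"travel":[1.1,-0.7,-2.2],"twist":[0,0,0]},{"grip":10,"travel":[1.1,-0.7,-2.2],"twist":[0,0,0]}]' >/dev/null; for i in 1 2 3 4; do python3 goal.py round 35|head -1;  python3 -c "
from h import *
print(outline_of.__name__)" >/dev/null; python3 -m creep '[{"grip":10,"travel":[0,0,0],"twist":[0,0,0]}]' >/dev/null; done
```

```text
tip local [ 0.1 -0.3  2.7] tilt err 0.04 tcp [389.2 325.3 170. ] f.n 3.87 f [-2.1  1.1  3.1] grip 59.4 j [ 0.97 -0.12  1.93 -0.54  1.34  1.98]
tip local [ 0.1 -0.3  2.7] tilt err 0.04 tcp [389.2 325.3 170. ] f.n 4.39 f [-2.8  1.2  3.4] grip 59.4 j [ 0.97 -0.12  1.93 -0.54  1.34  1.98]
tip local [ 0.1 -0.3  2.7] tilt err 0.04 tcp [389.2 325.3 170. ] f.n 3.7 f [-1.2  0.8  3.5] grip 59.4 j [ 0.97 -0.12  1.93 -0.54  1.34  1.98]
tip local [ 0.1 -0.4  2.6] tilt err 0.04 tcp [389.2 325.3 169.9] f.n 3.25 f [-0.8  0.9  3.1] grip 59.4 j [ 0.97 -0.12  1.93 -0.54  1.34  1.98]
```

About 4.4 N. I'll finish the one-second hold, then back off along the stone's normal.

```bash
python3 -m creep '[{"grip":10,"travel":[0,0,0],"twist":[0,0,0]},{"grip":10,"travel":[0,0,0],"twist":[0,0,0]},{"grip":10,"travel":[0,0,0],"twist":[0,0,0]},{"grip":10,"travel":[0,0,0],"twist":[0,0,0]},{"grip":10,"travel":[0,0,0],"twist":[0,0,0]},{"grip":10,"travel":[-2,1.3,4],"twist":[0,0,0]},{"grip":10,"travel":[-12.7,8,26],"twist":[0,0,0]},{"grip":10,"travel":[-25,16,60],"twist":[0,0,0]},{"grip":10,"travel":[-25,16,100],"twist":[0,0,0]},{"grip":10,"travel":[-25,16,100],"twist":[0,0,0]}]'; python3 goal.py square 40
```

```text
clock: 23.42
eef_pos: [0.365, 0.3426, 0.2736]
orientation: [0.91, 0.325, 0.162, 0.201]
ft_force: [0.1, 0.5, -0.8]
grip_width: 0.173
grasp_force: 59.1
tip local [-201.7   72.3  211. ] tilt err 5.5 tcp [365.  342.6 273.6] f.n -0.58 f [ 0.1  0.5 -0.8] grip 59.1 j [ 1.03 -0.18  1.8  -0.52  1.54  1.93]
travel [ 173.3 -211.1  -64.5] twist [ 1.1  5.3 -1.1] n [-0.34   0.251  0.906]
```

```bash
python3 -m creep '[{"grip":10,"travel":[25,-35,0],"twist":[0.5,2.5,-0.5]},{"grip":10,"travel":[60,-75,0],"twist":[1.1,5.3,-1.1]},{"grip":10,"travel":[95,-115,0],"twist":[1.1,5.3,-1.1]},{"grip":10,"travel":[130,-155,0],"twist":[1.1,5.3,-1.1]},{"grip":10,"travel":[160,-195,-15],"twist":[1.1,5.3,-1.1]},{"grip":10,"travel":[173.3,-211.1,-45],"twist":[1.1,5.3,-1.1]},{"grip":10,"travel":[173.3,-211.1,-64.5],"twist":[1.1,5.3,-1.1]},{"grip":10,"travel":[173.3,-211.1,-64.5],"twist":[1.1,5.3,-1.1]},{"grip":10,"travel":[173.3,-211.1,-64.5],"twist":[1.1,5.3,-1.1]},{"grip":10,"travel":[173.3,-211.1,-64.5],"twist":[1.1,5.3,-1.1]}]'; python3 goal.py square 21; python3 lat.py square
```

```text
clock: 24.68
eef_pos: [0.5379, 0.1313, 0.2069]
orientation: [0.921, 0.325, 0.12, 0.18]
ft_force: [0.8, 0.7, -1.1]
grip_width: 0.171
grasp_force: 59.0
tip local [-1.  -0.7 38.1] tilt err 0.17 tcp [537.9 131.3 206.9] f.n -1.13 f [ 0.8  0.7 -1.1] grip 59.0 j [ 0.39 -0.2   1.91 -0.4   1.23  1.38]
travel [  6.8  -4.6 -15.1] twist [ 0.1 -0.1  0.1] n [-0.34   0.251  0.906]
axis px [274.6 185.8] stone [275.7 180.7] rect [25.5 24.9]
h 5 stone minus axis, world [1.5 0.1 0.5] bowl-local [1.2 0.9] size [21.4 20.9]
h 8 stone minus axis, world [2.  0.5 0.6] bowl-local [1.4 1.6] size [21.2 20.7]
h 12 stone minus axis, world [2.7 1.2 0.7] bowl-local [1.7 2.6] size [21.  20.5]
h 19 stone minus axis, world [4.  2.3 0.9] bowl-local [2.1 4.2] size [20.5 20. ]
```

```bash
python3 -m creep '[{"grip":10,"travel":[3,-2,-7],"twist":[0,0,0]},{"grip":10,"travel":[7.1,-4.3,-15],"twist":[0,0,0]},{"grip":10,"travel":[7.1,-4.3,-15],"twist":[0,0,0]},{"grip":10,"travel":[7.1,-4.3,-15],"twist":[0,0,0]}]' >/dev/null; python3 goal.py square 35|head -1
python3 -m creep '[{"grip":10,"travel":[0.5,-0.4,-1.3],"twist":[0,0,0]},{"grip":10,"travel":[1,-0.8,-2.7],"twist":[0,0,0]},{"grip":10,"travel":[1,-0.8,-2.7],"twist":[0,0,0]}]' >/dev/null; python3 goal.py square 35|head -1
python3 -m creep '[{"grip":10,"travel":[0.5,-0.4,-1.3],"twist":[0,0,0]},{"grip":10,"travel":[1,-0.8,-2.7],"twist":[0,0,0]},{"grip":10,"travel":[1,-0.8,-2.7],"twist":[0,0,0]}]' >/dev/null; python3 goal.py square 35|head -1
```

```text
tip local [-0.4 -1.7 19.2] tilt err 0.33 tcp [544.5 125.6 190.1] f.n 0.01 f [-0.1 -0.3  0.1] grip 59.0 j [ 0.38 -0.17  1.91 -0.4   1.19  1.38]
tip local [-0.4 -1.6 16.4] tilt err 0.31 tcp [545.5 125.  187.6] f.n -0.88 f [ 0.2 -1.  -0.6] grip 59.0 j [ 0.37 -0.17  1.92 -0.4   1.19  1.38]
tip local [-0.4 -1.7 13.3] tilt err 0.31 tcp [546.5 124.2 184.8] f.n -0.72 f [-0.   0.  -0.8] grip 59.0 j [ 0.37 -0.17  1.92 -0.4   1.18  1.38]
```

```bash
python3 -m creep '[{"grip":10,"travel":[1.3,0.7,-1.3],"twist":[0,0,0]},{"grip":10,"travel":[1.8,0.3,-2.7],"twist":[0,0,0]},{"grip":10,"travel":[1.8,0.3,-2.7],"twist":[0,0,0]}]' >/dev/null; python3 goal.py square 35|head -1; python3 lat.py square |sed -n 2,3p
python3 -m creep '[{"grip":10,"travel":[0.3,-0.2,-0.9],"twist":[0,0,0]},{"grip":10,"travel":[0.7,-0.5,-1.8],"twist":[0,0,0]},{"grip":10,"travel":[0.7,-0.5,-1.8],"twist":[0,0,0]}]' >/dev/null; python3 goal.py square 35|head -1
```

```text
tip local [-0.4 -0.3 10.4] tilt err 0.31 tcp [548.3 124.5 182.1] f.n -0.3 f [-0.2  1.2 -0.7] grip 59.0 j [ 0.37 -0.16  1.92 -0.4   1.18  1.38]
h 5 stone minus axis, world [1.7 0.5 0.5] bowl-local [1.1 1.4] size [21.  20.7]
h 8 stone minus axis, world [2.3 1.  0.6] bowl-local [1.3 2.2] size [20.8 20.5]
tip local [-0.2 -0.   8.7] tilt err 0.28 tcp [549.2 124.1 180.6] f.n 1.59 f [-1.2  0.2  1.2] grip 59.3 j [ 0.37 -0.16  1.92 -0.4   1.17  1.38]
```

```bash
python3 -m creep '[{"grip":10,"travel":[0.4,-0.3,-1.1],"twist":[0,0,0]},{"grip":10,"travel":[0.8,-0.6,-2.1],"twist":[0,0,0]},{"grip":10,"travel":[0.8,-0.6,-2.1],"twist":[0,0,0]},{"grip":10,"travel":[0.8,-0.6,-2.1],"twist":[0,0,0]}]' >/dev/null; for i in 1 2 3 4; do python3 goal.py square 35|head -1; python3 -m creep '[{"grip":10,"travel":[0,0,0],"twist":[0,0,0]}]' >/dev/null; done
```

```text
tip local [-0.1 -0.   6.4] tilt err 0.28 tcp [550.  123.5 178.6] f.n 3.01 f [-1.6  1.8  2.2] grip 59.5 j [ 0.37 -0.15  1.92 -0.4   1.17  1.38]
tip local [-0.1 -0.1  6.4] tilt err 0.28 tcp [550.  123.5 178.6] f.n 2.23 f [-1.4  0.4  1.8] grip 59.5 j [ 0.37 -0.15  1.92 -0.4   1.17  1.38]
tip local [-0.1 -0.1  6.3] tilt err 0.29 tcp [549.9 123.5 178.5] f.n 3.19 f [-2.1  1.7  2.3] grip 59.5 j [ 0.37 -0.15  1.92 -0.4   1.17  1.38]
tip local [-0.1 -0.1  6.3] tilt err 0.29 tcp [550.  123.5 178.5] f.n 4.06 f [-2.   0.6  3.6] grip 59.5 j [ 0.37 -0.15  1.92 -0.4   1.17  1.38]
```

About 3.9 N. I'll add 0.7 mm and hold for a second.

```bash
python3 -m creep '[{"grip":10,"travel":[0.2,-0.2,-0.6],"twist":[0,0,0]},{"grip":10,"travel":[0.2,-0.2,-0.6],"twist":[0,0,0]},{"grip":10,"travel":[0.2,-0.2,-0.6],"twist":[0,0,0]},{"grip":10,"travel":[0.2,-0.2,-0.6],"twist":[0,0,0]}]'>/dev/null; python3 goal.py square 35|head -1
python3 -m creep '[{"grip":10,"travel":[0,0,0],"twist":[0,0,0]},{"grip":10,"travel":[0,0,0],"twist":[0,0,0]},{"grip":10,"travel":[0,0,0],"twist":[0,0,0]},{"grip":10,"travel":[0,0,0],"twist":[0,0,0]},{"grip":10,"travel":[0,0,0],"twist":[0,0,0]}]'>/dev/null; python3 goal.py square 35|head -1
python3 -m creep '[{"grip":10,"travel":[-1.4,1,3.6],"twist":[0,0,0]},{"grip":10,"travel":[-10,7.5,27],"twist":[0,0,0]},{"grip":10,"travel":[-17,12,65],"twist":[0,0,0]},{"grip":10,"travel":[-17,12,100],"twist":[0,0,0]},{"grip":10,"travel":[-17,12,100],"twist":[0,0,0]},{"grip":10,"travel":[-17,12,100],"twist":[0,0,0]}]'>/dev/null; python3 goal.py oblong 40
```

```text
tip local [-0.2 -0.2  5.6] tilt err 0.29 tcp [550.1 123.2 177.8] f.n 4.88 f [-1.9  1.6  4.2] grip 59.6 j [ 0.37 -0.15  1.92 -0.4   1.17  1.38]
tip local [-0.2 -0.2  5.6] tilt err 0.29 tcp [550.1 123.2 177.8] f.n 4.45 f [-1.5  1.2  4. ] grip 59.6 j [ 0.37 -0.15  1.92 -0.4   1.17  1.38]
tip local [206.5  96.7   7.6] tilt err 34.21 tcp [532.5 135.  276.5] f.n -0.66 f [-0.  -0.3 -0.9] grip 59.1 j [ 0.4  -0.24  1.81 -0.38  1.36  1.34]
travel [ -70.9 -284.5  -71.4] twist [32.1 -0.3 11.9] n [-0.332 -0.332  0.883]
```

```bash
python3 -m creep '[{"grip":10,"travel":[-10,-45,5],"twist":[5,0,1.8]},{"grip":10,"travel":[-25,-100,10],"twist":[12,-0.1,4.5]},{"grip":10,"travel":[-40,-155,10],"twist":[20,-0.2,7.5]},{"grip":10,"travel":[-55,-210,10],"twist":[28,-0.3,10.4]},{"grip":10,"travel":[-65,-260,0],"twist":[32.1,-0.3,11.9]},{"grip":10,"travel":[-70.9,-284.5,-30],"twist":[32.1,-0.3,11.9]},{"grip":10,"travel":[-70.9,-284.5,-60],"twist":[32.1,-0.3,11.9]},{"grip":10,"travel":[-70.9,-284.5,-71.4],"twist":[32.1,-0.3,11.9]},{"grip":10,"travel":[-70.9,-284.5,-71.4],"twist":[32.1,-0.3,11.9]},{"grip":10,"travel":[-70.9,-284.5,-71.4],"twist":[32.1,-0.3,11.9]}]' | head -1; python3 goal.py oblong 21; python3 lat.py oblong
python3 - <<'E'
from h import *
t=[]
for v in ("wrist","side"):
    c=cam(v); s=get_state(); R=Ro.from_quat(s["orientation"]).as_matrix(); u=proj(c,s["eef_pos"]+R@[0,0,.14])
    x,y=int(np.clip(u[0]-50,0,460)),int(np.clip(u[1]-50,0,320)); t.append(cv2.resize(c[0][y:y+100,x:x+100],(390,390),interpolation=cv2.INTER_CUBIC)); print("crop",x,y)
cv2.imwrite("pics/tip3.png",np.hstack(t))
E
```

```text
clock: 30.9
tip local [ 3.  -0.2 41.4] tilt err 0.1 tcp [ 463.  -148.3  207.7] f.n -0.52 f [ 0.4 -0.5 -0.6] grip 59.0 j [-0.8  -0.3   2.    0.49  1.46 -0.07]
travel [  4.9   5.2 -19.3] twist [-0.1  0.1  0. ] n [-0.332 -0.332  0.883]
axis px [274.8 186. ] stone [274. 185.] rect [20. 36.]
h 5 stone minus axis, world [-2.5 -1.6 -1.6] bowl-local [-3.3  0.7] size [17.  30.6]
h 8 stone minus axis, world [-2.1 -1.1 -1.2] bowl-local [-2.6  0.7] size [16.8 30.3]
h 12 stone minus axis, world [-1.4 -0.5 -0.7] bowl-local [-1.6  0.7] size [16.6 29.9]
h 19 stone minus axis, world [-0.3  0.6  0.1] bowl-local [0.2 0.6] size [16.2 29.2]
crop 224 139
crop 273 155
```

View pics/tip3.png

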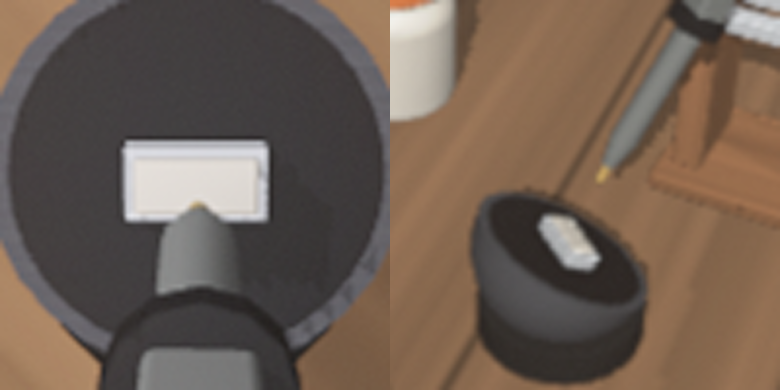

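The wrist crop shows the pen square on and centred over the oblong stone, with the tip at (274,191) and the stone at (274,185). The side crop shows clear space all round. I'll descend now.

```bash
python3 -m creep '[{"grip":10,"travel":[2.5,2.7,-9],"twist":[0,0,0]},{"grip":10,"travel":[5.4,5.7,-18.9],"twist":[0,0,0]},{"grip":10,"travel":[5.4,5.7,-18.9],"twist":[0,0,0]},{"grip":10,"travel":[5.4,5.7,-18.9],"twist":[0,0,0]}]' >/dev/null; python3 goal.py oblong 35|head -1
python3 -m creep '[{"grip":10,"travel":[0.5,0.5,-1.3],"twist":[0,0,0]},{"grip":10,"travel":[1,1,-2.6],"twist":[0,0,0]},{"grip":10,"travel":[1,1,-2.6],"twist":[0,0,0]}]' >/dev/null; python3 goal.py oblong 35|head -1
```

```text
tip local [-0.7  0.1 20.3] tilt err 0.09 tcp [ 467.5 -143.4  187.3] f.n -1.08 f [ 0.3  0.5 -0.9] grip 59.0 j [-0.78 -0.28  2.02  0.5   1.41 -0.08]
tip local [-0.7 -0.1 17.5] tilt err 0.08 tcp [ 468.6 -142.6  184.9] f.n -0.43 f [ 0.3 -0.7 -0.7] grip 59.0 j [-0.78 -0.28  2.03  0.5   1.41 -0.08]
```

```bash
python3 -m creep '[{"grip":10,"travel":[0.5,0.5,-1.3],"twist":[0,0,0]},{"grip":10,"travel":[1,1,-2.6],"twist":[0,0,0]},{"grip":10,"travel":[1,1,-2.6],"twist":[0,0,0]}]' >/dev/null; python3 goal.py oblong 35|head -1; python3 lat.py oblong|sed -n 3,4p
python3 -m creep '[{"grip":10,"travel":[0.3,0.3,-0.9],"twist":[0,0,0]},{"grip":10,"travel":[0.7,0.7,-1.8],"twist":[0,0,0]},{"grip":10,"travel":[0.7,0.7,-1.8],"twist":[0,0,0]}]' >/dev/null; python3 goal.py oblong 35|head -1
```

```text
tip local [-0.7  0.1 14.4] tilt err 0.08 tcp [ 469.5 -141.4  182.1] f.n -1.89 f [ 0.   0.7 -1.9] grip 59.0 j [-0.77 -0.27  2.03  0.5   1.4  -0.08]
h 8 stone minus axis, world [0.5 1.  0.6] bowl-local [1.2 0.3] size [16.9 30. ]
h 12 stone minus axis, world [1.2 1.6 1.1] bowl-local [2.3 0.3] size [16.7 29.6]
tip local [-0.6  0.  12.4] tilt err 0.09 tcp [ 470.3 -140.8  180.4] f.n -0.69 f [-0.6  0.1 -1. ] grip 59.0 j [-0.77 -0.27  2.03  0.5   1.4  -0.08]
```

```bash
python3 -m creep '[{"grip":10,"travel":[0.9,0.9,0],"twist":[0,0,0]},{"grip":10,"travel":[1.5,1.5,-1.2],"twist":[0,0,0]},{"grip":10,"travel":[1.5,1.5,-1.2],"twist":[0,0,0]}]' >/dev/null; python3 goal.py oblong 35|head -1
python3 -m creep '[{"grip":10,"travel":[0.3,0.3,-0.9],"twist":[0,0,0]},{"grip":10,"travel":[0.7,0.7,-1.8],"twist":[0,0,0]},{"grip":10,"travel":[0.7,0.7,-1.8],"twist":[0,0,0]}]' >/dev/null; python3 goal.py oblong 35|head -1
```

```text
tip local [ 0.7  0.  10.3] tilt err 0.08 tcp [ 471.8 -139.3  179.2] f.n -1.5 f [ 0.6  0.1 -1.4] grip 59.0 j [-0.77 -0.27  2.03  0.5   1.39 -0.07]
tip local [ 0.8 -0.2  8.5] tilt err 0.08 tcp [ 472.5 -138.7  177.6] f.n 2.41 f [-1.1 -0.8  2. ] grip 59.4 j [-0.76 -0.27  2.03  0.5   1.39 -0.07]
```

Contact, at about 3.1 N. I'll add 1.5 mm and hold.

```bash
python3 -m creep '[{"grip":10,"travel":[0.3,0.3,-0.7],"twist":[0,0,0]},{"grip":10,"travel":[0.5,0.5,-1.3],"twist":[0,0,0]},{"grip":10,"travel":[0.5,0.5,-1.3],"twist":[0,0,0]}]' >/dev/null; for i in 1 2 3 4; do python3 goal.py oblong 35|head -1; python3 -m creep '[{"grip":10,"travel":[0,0,0],"twist":[0,0,0]}]' >/dev/null; done
```

```text
tip local [ 0.8 -0.2  7. ] tilt err 0.08 tcp [ 473.  -138.3  176.3] f.n 3.65 f [-2.  -0.9  3.1] grip 59.5 j [-0.76 -0.27  2.03  0.5   1.39 -0.07]
tip local [ 0.8 -0.2  7.1] tilt err 0.09 tcp [ 473.  -138.2  176.3] f.n 4.02 f [-1.4 -1.2  3.6] grip 59.5 j [-0.76 -0.27  2.03  0.5   1.39 -0.07]
tip local [ 0.8 -0.2  7. ] tilt err 0.09 tcp [ 473.  -138.2  176.3] f.n 2.85 f [-1.6 -0.9  2.3] grip 59.5 j [-0.76 -0.27  2.03  0.5   1.39 -0.07]
tip local [ 0.8 -0.2  7. ] tilt err 0.08 tcp [ 473.  -138.2  176.3] f.n 2.41 f [-1.7 -1.   1.7] grip 59.5 j [-0.76 -0.27  2.03  0.5   1.39 -0.07]
```

```bash
python3 -m creep '[{"grip":10,"travel":[0,0,-0.3],"twist":[0,0,0]},{"grip":10,"travel":[0,0,-0.3],"twist":[0,0,0]},{"grip":10,"travel":[0,0,-0.3],"twist":[0,0,0]},{"grip":10,"travel":[0,0,-0.3],"twist":[0,0,0]},{"grip":10,"travel":[-1,-1,2.6],"twist":[0,0,0]},{"grip":10,"travel":[-10,-10,27],"twist":[0,0,0]},{"grip":10,"travel":[-15,-15,70],"twist":[0,0,0]},{"grip":10,"travel":[-15,-15,125],"twist":[0,0,0]},{"grip":10,"travel":[-15,-15,125],"twist":[0,0,0]},{"grip":10,"travel":[-15,-15,125],"twist":[0,0,0]}]' | head -2
cat > home.py <<'E'
from h import *
s=get_state(); p=s["eef_pos"]*1000; R=Ro.from_quat(s["orientation"])
T=Ro.from_matrix([[.998,-.061,0],[-.061,-.998,0],[0,0,-1]])
print("tcp",p.round(1),"travel to (444.9,-258.8,155)",np.round([444.9-p[0],-258.8-p[1],155-p[2]],1),"twist",(T*R.inv()).as_rotvec(degrees=True).round(2),"f",s["ft_force"].round(1),"grip",round(s["grasp_force"],1),s["grip_width"])
E
python3 home.py
```

```text
clock: 35.6
eef_pos: [0.4577, -0.153, 0.3005]
tcp [ 457.7 -153.   300.5] travel to (444.9,-258.8,155) [ -12.8 -105.8 -145.5] twist [-10.3   27.01 -47.42] f [ 0.6 -0.3 -1.7] grip 59.1 0.17360665584188434
```

```bash
python3 -m creep '[{"grip":10,"travel":[-3,-20,0],"twist":[-1.7,4.5,-7.9]},{"grip":10,"travel":[-5,-40,0],"twist":[-3.4,9,-15.8]},{"grip":10,"travel":[-8,-60,0],"twist":[-5.2,13.5,-23.7]},{"grip":10,"travel":[-10,-85,0],"twist":[-6.9,18,-31.6]},{"grip":10,"travel":[-12.8,-105.8,0],"twist":[-8.6,22.5,-39.5]},{"grip":10,"travel":[-12.8,-105.8,0],"twist":[-10.3,27,-47.4]},{"grip":10,"travel":[-12.8,-105.8,0],"twist":[-10.3,27,-47.4]},{"grip":10,"travel":[-12.8,-105.8,0],"twist":[-10.3,27,-47.4]},{"grip":10,"travel":[-12.8,-105.8,0],"twist":[-10.3,27,-47.4]},{"grip":10,"travel":[-12.8,-105.8,0],"twist":[-10.3,27,-47.4]}]' | head -2
python3 home.py
python3 - <<'E'
from h import *
s=get_state(); R=Ro.from_quat(s["orientation"]).as_matrix(); p=s["eef_pos"]
T={}
for v in ("scene","side","wrist"):
    c=cam(v)
    for k in ("tester_tip","tester_collar","rest_seat"):
        r=landmark_of(k,v); print(v,k,[(np.round(x["pixel"],1).tolist(),round(x["conf"],2)) for x in r[:1]])
    print(" exp tip",np.round(proj(c,p+R@[0,0,.13]),1),"collar",np.round(proj(c,p+R@[0,0,.04]),1),"seat",np.round(proj(c,[.4452,-.2582,.115]),1))
    if v=="wrist": cv2.imwrite("pics/back.png",cv2.resize(c[0][90:240,200:350],(450,450),interpolation=cv2.INTER_CUBIC))
E
```

```text
clock: 36.85
eef_pos: [0.4448, -0.2592, 0.3013]
tcp [ 444.8 -259.2  301.3] travel to (444.9,-258.8,155) [ 1.000e-01  4.000e-01 -1.463e+02] twist [ 0.03  0.06 -0.05] f [-0.3  0.3 -1.2] grip 59.1 0.1741391516886932
scene tester_tip [([169.8, 213.4], 0.57)]
scene tester_collar [([157.9, 183.7], 0.69)]
scene rest_seat [([175.6, 224.2], 0.77)]
 exp tip [170.3 210.7] collar [159.7 186.3] seat [176.5 223.9]
side tester_tip [([385.6, 130.2], 0.64)]
side tester_collar [([391.2, 90.0], 0.85)]
side rest_seat [([380.0, 158.3], 0.8)]
 exp tip [383.  133.8] collar [390.9  90.8] seat [378.4 157.8]
wrist tester_tip [([108.6, 101.9], 0.28)]
wrist tester_collar [([272.2, 235.1], 0.93)]
wrist rest_seat [([276.5, 175.1], 0.78)]
 exp tip [275.5 192.4] collar [275.7 235.8] seat [274.2 176.1]
```

View pics/back.png

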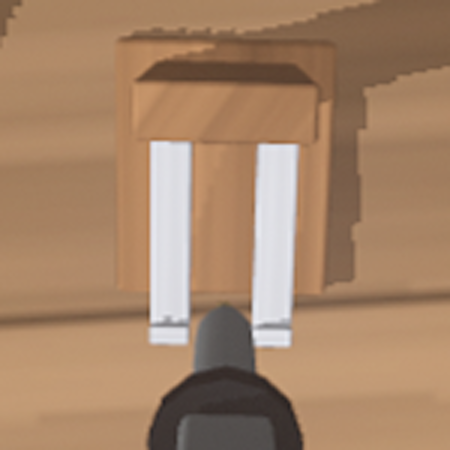

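The crop shows the pen nose at crop column 225, midway between the arm inner edges (190 and 255), so it is centred. I'll lower it straight down.

```bash
python3 -m creep '[{"grip":10,"travel":[0.1,0.3,-20],"twist":[0,0,0]},{"grip":10,"travel":[0.1,0.3,-40],"twist":[0,0,0]},{"grip":10,"travel":[0.1,0.3,-55],"twist":[0,0,0]},{"grip":10,"travel":[0.1,0.3,-70],"twist":[0,0,0]},{"grip":10,"travel":[0.1,0.3,-85],"twist":[0,0,0]},{"grip":10,"travel":[0.1,0.3,-100],"twist":[0,0,0]},{"grip":10,"travel":[0.1,0.3,-100],"twist":[0,0,0]},{"grip":10,"travel":[0.1,0.3,-100],"twist":[0,0,0]}]' | head -2; python3 home.py
python3 -m creep '[{"grip":10,"travel":[0,0,-15],"twist":[0,0,0]},{"grip":10,"travel":[0,0,-30],"twist":[0,0,0]},{"grip":10,"travel":[0,0,-40],"twist":[0,0,0]},{"grip":10,"travel":[0,0,-43],"twist":[0,0,0]},{"grip":10,"travel":[0,0,-43],"twist":[0,0,0]},{"grip":10,"travel":[0,0,-43],"twist":[0,0,0]}]' | head -2; python3 home.py
```

```text
clock: 38.45
eef_pos: [0.4455, -0.2588, 0.2017]
tcp [ 445.5 -258.8  201.7] travel to (444.9,-258.8,155) [ -0.6   0.  -46.7] twist [ 0.06  0.05 -0.04] f [ 0.5 -0.1 -0.1] grip 59.0 0.1736581753976225
clock: 39.2
eef_pos: [0.4456, -0.2589, 0.1588]
tcp [ 445.6 -258.9  158.8] travel to (444.9,-258.8,155) [-0.7  0.1 -3.8] twist [ 0.07  0.06 -0.04] f [ 0.1  0.  -0.5] grip 59.0 0.17820263281770102
```

```bash
python3 -m creep '[{"grip":10,"travel":[-0.4,0,-1.5],"twist":[0,0,0]},{"grip":10,"travel":[-0.4,0,-3],"twist":[0,0,0]},{"grip":10,"travel":[-0.4,0,-3],"twist":[0,0,0]},{"grip":10,"travel":[-0.4,0,-3],"twist":[0,0,0]}]' | head -2; python3 home.py
python3 -m creep '[{"grip":10,"travel":[0,0,-0.5],"twist":[0,0,0]},{"grip":10,"travel":[0,0,-0.5],"twist":[0,0,0]},{"grip":10,"travel":[0,0,-0.5],"twist":[0,0,0]}]' | head -2; python3 home.py
```

```text
clock: 39.7
eef_pos: [0.4449, -0.2587, 0.1552]
tcp [ 444.9 -258.7  155.2] travel to (444.9,-258.8,155) [ 0.  -0.1 -0.2] twist [ 0.03  0.02 -0.03] f [-0.2 -0.3  0. ] grip 59.1 0.1776743504263607
clock: 40.08
eef_pos: [0.445, -0.2587, 0.1551]
tcp [ 445.  -258.7  155.1] travel to (444.9,-258.8,155) [-0.1 -0.1 -0.1] twist [ 0.05  0.04 -0.03] f [-1.2  1.4  4.9] grip 59.7 0.17433736117754242
```

The wrench matches the one at the original grasp, so the collar is seated. I'll open gently and rise.

```bash
python3 -m creep '[{"grip":22,"travel":[0,0,0],"twist":[0,0,0]},{"grip":35,"travel":[0,0,0],"twist":[0,0,0]},{"grip":60,"travel":[0,0,0],"twist":[0,0,0]},{"grip":85,"travel":[0,0,0],"twist":[0,0,0]},{"grip":85,"travel":[0,0,0],"twist":[0,0,0]},{"grip":85,"travel":[0,0,0],"twist":[0,0,0]},{"grip":85,"travel":[0,0,20],"twist":[0,0,0]},{"grip":85,"travel":[0,0,60],"twist":[0,0,0]},{"grip":85,"travel":[0,0,110],"twist":[0,0,0]},{"grip":85,"travel":[0,0,150],"twist":[0,0,0]}]'
python3 -m creep '[{"grip":85,"travel":[-20,30,20],"twist":[0,0,0]},{"grip":85,"travel":[-40,70,20],"twist":[0,0,0]},{"grip":85,"travel":[-40,70,20],"twist":[0,0,0]},{"grip":85,"travel":[-40,70,20],"twist":[0,0,0]}]'
python3 - <<'E'
from h import *
t=[]
for v,b in (("scene",(125,160)),("side",(320,90)),("wrist",None)):
    c=cam(v)
    for k in ("tester_collar","rest_seat","tester"):
        r=landmark_of(k,v); print(v,k,[(np.round(x["pixel"],1).tolist(),round(x["conf"],2)) for x in r[:1]])
    if b is None: b=proj(c,[.445,-.258,.15]).astype(int)-50; b=np.clip(b,0,[460,320])
    t.append(cv2.resize(c[0][b[1]:b[1]+100,b[0]:b[0]+100],(260,260),interpolation=cv2.INTER_CUBIC))
cv2.imwrite("pics/end.png",np.hstack(t))
E
```

```text
clock: 41.32
eef_pos: [0.445, -0.2588, 0.3069]
orientation: [1.0, -0.03, 0.001, 0.001]
ft_force: [-0.6, -0.6, 0.8]
grip_width: 0.997
grasp_force: 0.0
clock: 41.82
eef_pos: [0.405, -0.1889, 0.3248]
orientation: [1.0, -0.03, 0.0, 0.001]
ft_force: [0.4, -1.8, -0.3]
grip_width: 0.994
grasp_force: 0.0
scene tester_collar [([174.5, 222.7], 0.56)]
scene rest_seat [([175.1, 223.9], 0.82)]
scene tester [([245.0, 325.7], 0.68)]
side tester_collar [([378.9, 156.8], 0.82)]
side rest_seat [([376.0, 157.5], 0.78)]
side tester [([373.1, 191.5], 0.67)]
wrist tester_collar [([343.6, 127.5], 0.69)]
wrist rest_seat [([342.9, 121.4], 0.9)]
wrist tester [([331.3, 118.8], 0.85)]
```

View pics/end.png

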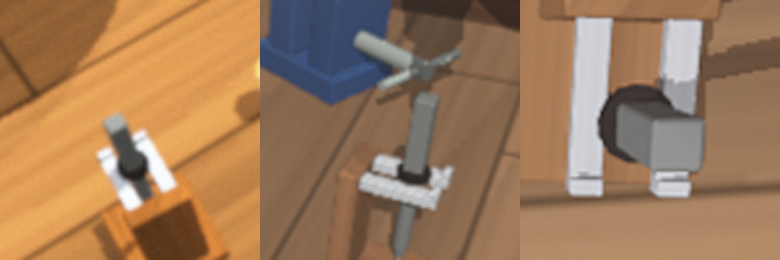

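The three crops show the pen upright in the fork with its collar down on both arms. The landmarks match the first pictures: collar at (174.5,223) in the scene view and (379,157) in the side view.

```bash
python3 -c "
from bench import hand_in
print(hand_in())"
```

```text
the job is handed in; nothing more can be done
None
```

The job is handed in: I tested the round, square and oblong stones in that order at roughly 4 to 5 N for at least a second each, and the pen hangs upright in its rest again, collar on both arms, at about 42 s on the robot's clock; the verdict was not shown.

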